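# Load the tube rotator

## Robot

A 6-joint arm with a two-finger parallel gripper is mounted at the origin on the work surface. World frame = base frame: x ahead of the robot, y to its left, z up, the work surface at z = 0. Lengths are in m, angles in rad, forces in N, time in s.
With the tool pointing down it reaches from about 0.35 to 0.775 m from the base axis. Payload 7.3 kg.
Tool frame: the origin (TCP) lies on the centre line of the jaws, within the pads' length; the fingertips stand 17 mm ahead of it and the grasp point (between the pads) lies 2 mm behind it; z points along the fingers, x is the direction in which the jaws open and shut, and the axes are right-handed (so a half turn about z gives the same grasp; the last joint's range is limited). The gripper opens to 92 mm and grips with 3 to 60 N. Pads are 19 mm wide; open, the fingers measure 130 mm over their backs; the gripper's body (75 mm by 190 mm) begins 47 mm behind the grasp point.
Start: joints at [-1.258, 0.342, 1.524, -0, 1.275, -0.146], TCP at [0.233, -0.471, 0.244] pointing down, gripper open.
Joint ranges: [-2.53, 2.53], [-0.77, 2.02], [0.04, 2.7], [-1, 4.14], [0.28, 2.66], [-3.11, 3.11]. Speed limits (rad/s): [2.57, 2.57, 3.14, 3.14, 3.14, 3.14].

## Interface

Orientations are given as a unit quaternion [w, x, y, z].
In Python, from workcell import readout, vision, finish_job, nets gives the robot as it stands.
- The arm moves only by the tool drive_tool, never from a script. Its argument "steps" is a list of rows, each a list of 7 numbers: the shift along the tool's x, y, z as a fraction of full scale, then the turn, a rotation vector about the tool's x, y, z as a fraction of full scale, then the opening, from 0 (shut) to 1 (fully open). In form: [[dx, dy, dz, rx, ry, rz, hand], ...]. A call has 1 to 12 rows; each row shifts and turns the commanded pose from where the row before left it, along the tool's axes as they then stand; what a row does not reach is not made up. Full scale, the value 1, is 0.05 m for a shift and 45 degrees for a turn. A row lasts 1/10 s, in which the tool goes at most 50 mm and 8.59 degrees, less where a joint would pass 70% of its speed; a pose out of reach is approached as far as the arm can. A call with a number of a shift or a turn outside -1 to 1 is refused whole. A call with a gripper value outside its range is refused whole. The fingers move at their own pace and stop on an object; "newtons" is the grip in N (left out, the last holds). Time passes only in rows, so rows that do not move let the fingers close. It gives the time, the measured TCP pose, the force and the opening at its end, in the units of the state.
- readout.observe(): the state, without advancing time (a new reading comes with each control period).
- vision.get_image(name): name is "scene" or "top"; returns (picture, depth): 480x640x3 uint8, blue, green, red; 480x640 float32, m along the optical axis (not along the pixel's ray), 0 where there is no reading.
- vision.camera_params(name): a dict with "vertical_fov" (degrees; the focal length in pixels is half the picture's height over the tangent of half this angle, whatever the lens; pixels are square), "cx", "cy" (the principal point, pixels), "k1" (the pictures are not rectified: a ray, as slopes to the right and down, at radius r is drawn at 1 + k1 r^2 times it, then the intrinsics apply), "eye" and "attitude" of the camera in the world. Camera axes: x right, y down, z forward; pixel columns grow to the right and rows downward; lengths in m; the calibration is good to about 2 mm. A picture is of the moment at which its call begins. camera_params takes no time and is no camera call.
- finish_job(): hands the job in, once; it reports no verdict.
Trained networks look in the newest picture that a camera, given by its name, has taken for a name from the list of things; names that differ only in an ending like _2 or _b are one class to them, and where a whole thing is asked for, a point or a joint stands for the part that bears it (a point fixed in the world has none). Each returns a list of dicts, best first, with "score" (0 to 1); they miss things now and then, are a little off and sometimes report something else, mostly with a low value. They report only what shows in the picture. A call takes as long as a camera call.
- nets.regions_of(target, camera): "region" (480x640 bool, what is visible of it) and "at" ([row, column] in pixels, amid what is visible of it).
- nets.landmark_of(target, camera): "at" ([row, column] in pixels: a listed point, or the origin of a listed thing).
The state is a dict: "time": time; "joints": joint angles; "joint_velocities": joint speeds; "effort": joint torques, N m; "position": TCP position; "tool_rot": TCP orientation; "contact_force": force on the tool from outside, world axes, zero at the start; "ft_torque": the same for the moment, N m; "finger_gap": finger opening in m.
Only numpy, scipy, OpenCV 4.12 (cv2) and the standard library are available. Lean on these libraries where they do the work, as an engineer would, in place of code of your own. Each camera call takes 0.05 s, during which the arm holds its last target. There are 200 camera calls.

## Task

Turn the rotor of the tube rotator (its star wheel is there for that) until the blue face is up and level (orange spoke upright), then set every tube carrier on the table flat and square on the middle of the seat of its own colour. When all are on, lay the blue cover plate on top, square and centred on the two end blocks, and leave the rotor level with the pen, the tube rack and the tip box undisturbed.

Things in the scene. Friction and masses are not known exactly. Their poses are not given: they have to be found in the camera images.
- rotator: Fixed tube rotator: white base 140 x 360 x 10, grey headstock block 90 x 66, 102 high at its +y end, grey tailstock post 70 x 16, 90 high at its -y end; the rotor turns between them. Origin on the table below the rotor's middle; own y along the axle from tailstock to headstock, within 0.2 rad of world y; z up. Its place varies.
- rotor (a joint): Turn of the rotor about its level axle (76 above the table, along the rotator's y). 0 or any multiple of 2 pi = blue face up and level, orange spoke upright. Growing: the top moves towards the rotator's +x, away from the robot. Turns endlessly either way; friction of about 0.35 N m holds it where left.
- deck_mark (a point): Middle of the surface of the rotor's blue face, 6 from the axle; z points out of that face, y along the axle; turns with the rotor. The rotor is a flat paddle 124 (x) x 252 (y) x 12 centred on the axle: one face blue with four coloured seats, the other grey. On the blue face's ends stand aluminium blocks 50 (x) x 18 (y) x 24 high, centred 117 from the middle.
- wheel_hub (a point): Centre of the star wheel on the axle, outside the tailstock, 175 from the rotor's middle towards -y. Hub radius 17; six round radial spokes 10 thick reach to radius 60, 60 degrees apart, in the plane square to the axle. Pinch a spoke by its outer 25 or so and swing it (or push it) to turn the rotor.
- marked_tip (a point): Tip of the orange spoke, 60 from the axle; it points the way the blue face faces, so it is upright (136 above the table) when the blue face is up. The other five spokes are bare steel.
- cover_seat (a point): Where the middle of the cover's underside belongs: above the middle of the blue face, level with the tops of the end blocks (24 above the blue face). Its y is the axle direction.
- cover: Blue cover plate 56 (x) x 252 (y) x 8 with a black rib handle at its middle, 16 (x) x 60 (y), rising from 8 to 36 above the underside; 0.2 kg. Origin: middle of the underside, z up. Either way round is right.
- tube_rack: Bystander: black rack 70 x 160 x 45 with capped tubes in it. Leave alone.
- marker: Bystander: black and red marker pen, 135 long, 14 thick. Leave alone.
- tip_box: Bystander: white box with an orange lid, 85 x 120 x 61. Leave alone.
- seat_red (a point): Middle of the red seat printed on the blue face (52 x 48, with red side bands), on its surface. Seats are 52 apart along the axle; z points out of the blue face.
- carrier_red: Red block-shaped carrier holding two small blue-capped tubes sunk below its flat top: 50 (x) x 46 (y) x 24 high, about 0.09 kg. Origin: middle of its underside, z up. May be absent. Either way round is right: its x (the 50 side) goes across the axle.
- seat_yellow (a point): Middle of the yellow seat printed on the blue face (52 x 48, with yellow side bands), on its surface. Seats are 52 apart along the axle; z points out of the blue face.
- carrier_yellow: Yellow block-shaped carrier holding two small blue-capped tubes sunk below its flat top: 50 (x) x 46 (y) x 24 high, about 0.09 kg. Origin: middle of its underside, z up. May be absent. Either way round is right: its x (the 50 side) goes across the axle.
- seat_green (a point): Middle of the green seat printed on the blue face (52 x 48, with green side bands), on its surface. Seats are 52 apart along the axle; z points out of the blue face.
- carrier_green: Green block-shaped carrier holding two small blue-capped tubes sunk below its flat top: 50 (x) x 46 (y) x 24 high, about 0.09 kg. Origin: middle of its underside, z up. May be absent. Either way round is right: its x (the 50 side) goes across the axle.
- seat_white (a point): Middle of the white seat printed on the blue face (52 x 48, with white side bands), on its surface. Seats are 52 apart along the axle; z points out of the blue face.
- carrier_white: White block-shaped carrier holding two small blue-capped tubes sunk below its flat top: 50 (x) x 46 (y) x 24 high, about 0.09 kg. Origin: middle of its underside, z up. May be absent. Either way round is right: its x (the 50 side) goes across the axle.

How it is judged:
By the outcome, as a careful person would: the job done as asked, in the order asked, and still so for the second after the job is handed in, with the robot touching nothing.
Of carrier_red, carrier_yellow, carrier_green, carrier_white only 3 to 4 are there at a start; the rules pass over those that are not, and their reading is None.
At some moment in a run one of carrier_red, carrier_yellow, carrier_green, carrier_white, cover may be knocked a few centimetres aside while the robot is not near it.
It also fails if it takes over 210 s, if anything falls off the work surface, if the arm or the gripper's body presses on something with over 40 N, if the wrist force passes 120 N, or if a joint passes its speed limit or range.

## Working session

There is one attempt and no reset: what is moved stays moved. The work goes in short steps, Python scripts to look and compute and a tool call to move; the robot and the scene stay as the last step left them, time stands still between calls to the robot, and variables do not carry over. Pictures are saved under pics/ and viewed, about 12 in all and at most 16, crops included, and the job is handed in when it is done.

Besides the shell and the picture viewer there is one more tool, called after "Request:" as name([rows], argument=value, ...), one row to a line, values as JSON. drive_tool: Moves the arm, as the interface text tells. Shift numbers are shares of 0.05 m and turn numbers shares of 45 degrees, none past 1 either way. Its arguments: {"type":"object","properties":{"steps":{"type":"array"},"newtons":{"type":"number"}},"required":["steps"]}

```bash
mkdir -p pics; ls; cat > h.py <<'E'
import numpy as np, cv2, json
from workcell import readout, vision, finish_job, nets
from scipy.spatial.transform import Rotation as R
def cam(n):
    p=vision.camera_params(n); f=240/np.tan(np.radians(p['vertical_fov'])/2)
    q=np.array(p['attitude'],float)
    Rm=R.from_quat(q[[1,2,3,0]]).as_matrix() if q.size==4 else q.reshape(3,3)
    return p,f,Rm,np.array(p['eye'])
def ray(n,row,col):
    p,f,Rm,e=cam(n)
    d=np.stack([(np.asarray(col,float)-p['cx'])/f,(np.asarray(row,float)-p['cy'])/f],-1)
    u=d.copy()
    for _ in range(20): u=d/(1+p['k1']*(u**2).sum(-1,keepdims=True))
    v=np.concatenate([u,np.ones(u.shape[:-1]+(1,))],-1)
    return e,v@Rm.T
def at_depth(n,row,col,dep):
    e,v=ray(n,row,col); return e+v*np.asarray(dep)[...,None]
def at_z(n,row,col,z):
    e,v=ray(n,row,col); return e+v*((z-e[2])/v[...,2])[...,None]
def proj(n,P):
    p,f,Rm,e=cam(n); c=(np.asarray(P)-e)@Rm; u=c[...,:2]/c[...,2:]
    u=u*(1+p['k1']*(u**2).sum(-1,keepdims=True)); return np.stack([u[...,1]*f+p['cy'],u[...,0]*f+p['cx']],-1)
def cloud(n,dep,mask):
    r,c=np.nonzero(mask&(dep>0)); return at_depth(n,r,c,dep[r,c])
E
python3 - <<'E'
from h import *
print(readout.observe())
for n in ['scene','top']:
    print(vision.camera_params(n)); im,d=vision.get_image(n); cv2.imwrite(f'pics/{n}0.png',im); np.save(f'{n}0.npy',d)
    for t in ['rotator','wheel_hub','marked_tip','deck_mark','cover','carrier_red','carrier_yellow','carrier_green','carrier_white']:
        o=nets.landmark_of(t,n)
        print(n,t,[(np.round(x['at']),round(x['score'],2),np.round(at_depth(n,*np.array(x['at']),d[int(x['at'][0]),int(x['at'][1])]),3)) for x in o[:2]])
E
```

```text
pics
{'time': 0.0, 'joints': array([-1.25797895e+00,  3.42688901e-01,  1.52502159e+00, -4.63109883e-06,
        1.27541137e+00, -1.45996355e-01]), 'joint_velocities': array([ 5.32856404e-04, -2.06191359e-04, -3.99932350e-05, -1.13321650e-04,
       -2.05926625e-03,  1.46873076e-03]), 'effort': array([ 4.26207798e-04, -4.31237698e+01, -2.44217741e+01,  7.15392851e-02,
        5.61062491e-02, -1.20130626e-04]), 'position': array([ 0.23241422, -0.47032019,  0.24306091]), 'tool_rot': array([-4.92041573e-04,  8.49377773e-01, -5.27784818e-01, -5.85251130e-04]), 'contact_force': array([-0.66192407, -0.02078278,  0.75325864]), 'ft_torque': array([-0.00118662,  0.00893378, -0.01806756]), 'finger_gap': 0.09174675413942672}
{'vertical_fov': 45.945002276854154, 'cx': 314.41950772879954, 'cy': 244.55331122378433, 'k1': 0.04406097292685971, 'eye': array([1.3201135 , 0.39617541, 0.91200424]), 'attitude': array([-0.23159327,  0.50523032,  0.75708277, -0.34341309])}
scene rotator [(array([324., 346.]), 0.93, array([0.569, 0.161, 0.009]))]
scene wheel_hub [(array([264., 274.]), 0.56, array([ 0.537, -0
[... 1303 characters left out ...]
 349.]), 0.67, array([ 0.606, -0.04 , -0.002])), (array([220., 343.]), 0.55, array([ 0.539, -0.017,  0.095]))]
top deck_mark [(array([210., 279.]), 0.93, array([0.564, 0.146, 0.102]))]
top cover [(array([219., 479.]), 0.82, array([ 0.542, -0.387,  0.037])), (array([206., 282.]), 0.51, array([0.572, 0.136, 0.131]))]
top carrier_red [(array([218., 393.]), 0.72, array([ 0.551, -0.157,  0.018])), (array([214., 308.]), 0.55, array([0.553, 0.073, 0.106]))]
top carrier_yellow [(array([256., 395.]), 0.66, array([ 0.445, -0.16 ,  0.023])), (array([218., 392.]), 0.38, array([ 0.548, -0.152,  0.028]))]
top carrier_green [(array([255., 431.]), 0.55, array([ 0.448, -0.259,  0.021]))]
top carrier_white []
```

View pics/scene0.png

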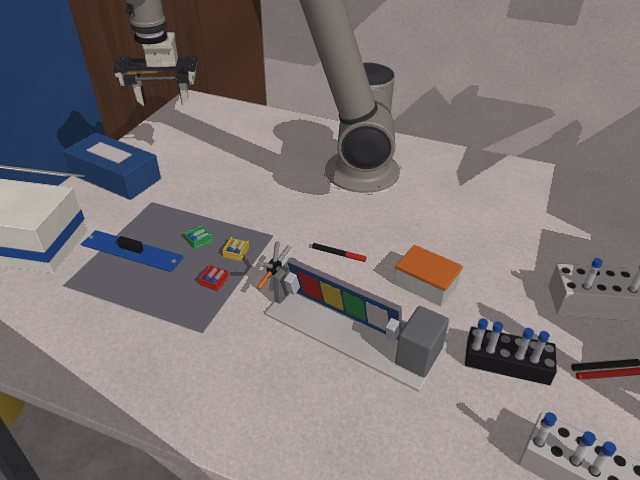

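View pics/top0.png

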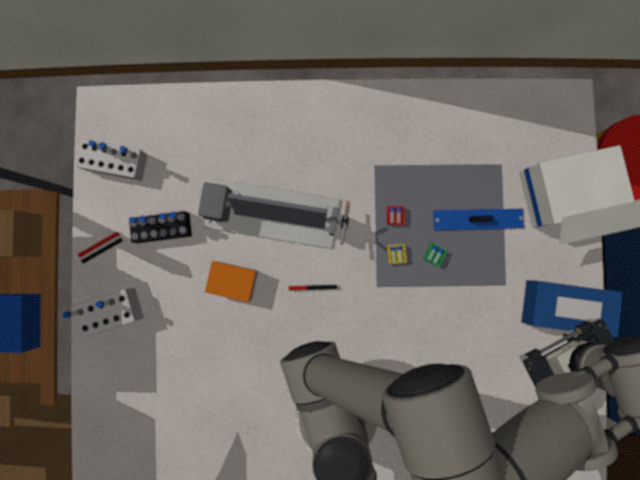

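The scene view shows the rotor's blue face turned away from the robot (+x), with the orange spoke at about (264,282) pointing +x and slightly down. The red, yellow and green carriers sit on the grey mat at (213,277), (235,247) and (198,236), with the cover at (130,250). There is no white carrier. The top view agrees, and the pen lies near (313,287). Next I'll measure the geometry.

```bash
cat > m.py <<'E'
from h import *
def rect(P):
    (c,s,a)=cv2.minAreaRect((P[:,:2]*1000).astype(np.float32)); return np.round(c,1),np.round(s,1),round(a,1)
def colmask(im,col):
    h=cv2.cvtColor(im,cv2.COLOR_BGR2HSV); H,S,V=[h[...,i].astype(int) for i in range(3)]
    return {'red':((H<8)|(H>172))&(S>140)&(V>80),'yellow':(H>18)&(H<34)&(S>120)&(V>90),'green':(H>45)&(H<80)&(S>90),'blue':(H>100)&(H<120)&(S>140),'orange':(H>6)&(H<17)&(S>170)&(V>100)}[col]
def items(n,im,d,cols=('red','yellow','green','blue')):
    r,c=np.mgrid[:480,:640]; W=at_depth(n,r,c,d); ok=d>0
    out={}
    for k in cols:
        zt=0.024 if k!='blue' else 0.008
        m=ok&colmask(im,k)&(W[...,2]<0.05)&(W[...,2]>-.01)&(W[...,0]>.3)&(W[...,0]<.75)&(W[...,1]<(-0.05))&(W[...,1]>-.53)
        nn,l,st,ce=cv2.connectedComponentsWithStats(m.astype(np.uint8))
        if nn<2: continue
        i=1+np.argmax(st[1:,4]); out[k]=cv2.morphologyEx((l==i).astype(np.uint8),cv2.MORPH_CLOSE,np.ones((7,7)))>0
    return W,out
E
cat > a.py <<'E'
from m import *
for n in ['scene','top']:
    im=cv2.imread(f'pics/{n}0.png'); d=np.load(f'{n}0.npy'); W,it=items(n,im,d)
    for k,m in it.items():
        P=W[m]; z=P[:,2]; print(n,k,m.sum(),'z pct',np.round(np.percentile(z,[5,50,95]),4))
        rr,cc=np.nonzero(m)
        Q=at_z(n,rr,cc,0.024 if k!='blue' else 0.008)
        print('   cloud',rect(P),' flat',rect(Q),Q.mean(0).round(4))
    reg=(d>0)&(W[...,0]>.42)&(W[...,0]<.72)&(W[...,1]>-.08)&(W[...,1]<.36)
    for nm,lo,hi,ymin in [('base',.004,.017,-.1),('head',.096,.108,.22),('tail',.085,.095,-.05)]:
        m=reg&(W[...,2]>lo)&(W[...,2]<hi)&(W[...,1]>ymin)
        m=cv2.morphologyEx(m.astype(np.uint8),cv2.MORPH_OPEN,np.ones((3,3)))
        nn,l,st,ce=cv2.connectedComponentsWithStats(m)
        for i in (1+np.argsort(-st[1:,4]))[:2]:
            P=W[l==i]; print(n,nm,st[i,4],rect(P),'z',P[:,2].mean().round(4))
    m=colmask(im,'orange')&reg&(W[...,1]<.02); P=W[m]; print(n,'orange',m.sum(),P.min(0).round(3) if len(P) else '',P.max(0).round(3) if len(P) else '')
E
python3 a.py
```

```text
scene red 512 z pct [0.0037 0.0188 0.0249]
   cloud (array([ 557.6, -169.4]), array([64.3, 54.2]), 89.7)  flat (array([ 566.9, -156.6]), array([59.6, 65.4]), 88.6) [ 0.5672 -0.1562  0.024 ]
scene yellow 438 z pct [0.004  0.0182 0.0249]
   cloud (array([ 450.7, -170.4]), array([57.2, 63.9]), 3.4)  flat (array([ 462.1, -157.5]), array([70.7, 57. ]), 5.0) [ 0.4632 -0.1571  0.024 ]
scene green 430 z pct [0.0029 0.0189 0.0254]
   cloud (array([853.8,  59.2]), array([1149. ,   63.2]), 39.0)  flat (array([ 457.9, -261.9]), array([70.1, 58.7]), 60.4) [ 0.4587 -0.2616  0.024 ]
scene blue 1505 z pct [0.004  0.0081 0.0115]
   cloud (array([858. , -11.1]), array([1215.6,  199.3]), 50.7)  flat (array([ 546.7, -392.6]), array([ 59.3, 252.3]), 0.9) [ 0.5494 -0.3859  0.008 ]
scene base 4952 (array([595.1, 172.5]), array([359.2,  89.7]), 79.6) z 0.0101
scene base 92 (array([429.1, 298.4]), array([52.6,  7.4]), 77.7) z 0.0107
scene head 1277 (array([593.6, 320.5]), array([65.2, 90.2]), 79.8) z 0.102
scene head 58 (array([596.3, 259.4]), array([26.9,  8.4]), 73.6) z 0.1001
scene tail 120 (array([549.1,
[... 623 characters left out ...]
.1, -132.7]), array([338.9,  62.3]), 87.8)  flat (array([ 449.1, -268.9]), array([49.7, 50.1]), 62.2) [ 0.4491 -0.2687  0.024 ]
top blue 1699 z pct [0.0038 0.0082 0.0346]
   cloud (array([ 519.8, -237.1]), array([ 85. , 572.7]), 9.8)  flat (array([ 545.5, -395.2]), array([ 54., 248.]), 0.7) [ 0.5454 -0.3927  0.008 ]
top base 2034 (array([529.6, 182.4]), array([353.2,  67.3]), 82.0) z 0.0102
top base 1320 (array([615.5, 168.3]), array([353.8,  54.9]), 78.6) z 0.0103
top head 790 (array([593.7, 319.6]), array([66.2, 85.6]), 82.2) z 0.1019
top tail 148 (array([539.9,   8.9]), array([16.2, 69.4]), 79.8) z 0.0899
top tail 32 (array([502.8, -14.4]), array([ 8.5, 22.4]), 77.5) z 0.0893
top orange 0
```

```bash
cat >> m.py <<'E'
O=np.array([.5652,.1575,0]); YAW=-np.radians(9.8)
RR=R.from_euler('z',YAW).as_matrix()
def tor(P): return (np.asarray(P)-O)@RR
def fromr(p): return np.asarray(p)@RR.T+O
def rotor(n,im,d,W):
    L=tor(W); ok=d>0
    m=ok&(np.abs(L[...,1])<.10)&(np.hypot(L[...,0],L[...,2]-.076)<.06)&(L[...,2]>.02)
    P=L[m]; 
    if len(P)>50:
        q=P[:,[0,2]]-[0,.076]; c=np.median(q,0); u,s,v=np.linalg.svd(q-c,full_matrices=False)
        k=np.abs((q-c)@v[1])<.004; q2=q[k]; c=q2.mean(0); u,s,v=np.linalg.svd(q2-c,full_matrices=False)
        nv=v[1]; off=c@nv
        if off<0: nv=-nv; off=-off
        print(n,'face n=%d tilt(0=up,+ to +x) %.1f off %.4f'%(len(q2),np.degrees(np.arctan2(nv[0],nv[1])),off))
    w=ok&(np.abs(L[...,1]+.175)<.012)&(L[...,2]>.012); Q=L[w]; rad=np.hypot(Q[:,0],Q[:,2]-.076); k=(rad>.025)&(rad<.066)
    a=np.degrees(np.arctan2(Q[k,0],Q[k,2]-.076)); h,_=np.histogram(a,36,(-180,180)); print(n,'wheel y %.4f'%np.median(Q[k,1]),{int(-175+10*i):int(x) for i,x in enumerate(h) if x})
    z=np.exp(6j*np.radians(a)).mean(); print('   spoke phase mod60: %.1f'%(np.degrees(np.angle(z))/6),'strength %.2f'%abs(z))
    o=colmask(im,'orange')&ok&(np.abs(L[...,1]+.175)<.02)&(np.hypot(L[...,0],L[...,2]-.076)<.075)
    if o.sum()>10:
        q=L[o]; print(n,'orange ang %.1f maxr %.3f n %d'%(np.degrees(np.arctan2(np.median(q[:,0]),np.median(q[:,2])-.076)),np.hypot(q[:,0],q[:,2]-.076).max(),o.sum()))
E
python3 - <<'E'
from m import *
for n in ['scene','top']:
    im=cv2.imread(f'pics/{n}0.png'); d=np.load(f'{n}0.npy'); W,it=items(n,im,d); rotor(n,im,d,W)
    for k,m in it.items():
        zt=.024 if k!='blue' else .008
        mm=cv2.dilate(m.astype(np.uint8),np.ones((3,3)))>0
        P=W[mm&(d>0)&(abs(W[...,2]-zt)<.003)]; med=np.median(P,0); P=P[np.abs(P-med).max(1)<.14]
        print(n,k,len(P),rect(P),P.mean(0).round(4))
    L=tor(W); m=(d>0)&(abs(L[...,0])<.07)&(abs(L[...,1])<.135)&(L[...,2]>.03)&(L[...,2]<.15); print(n,'paddle y range',np.percentile(L[m][:,1],[.5,99.5]).round(4))
a=cv2.imread('pics/top0.png')[185:275,330:450]; b=cv2.imread('pics/scene0.png')[220:310,180:300]
cv2.imwrite('pics/c1.png',cv2.resize(np.vstack([a,b]),None,fx=4,fy=3.3,interpolation=cv2.INTER_CUBIC))
E
```

```text
scene face n=2279 tilt(0=up,+ to +x) 105.1 off 0.0048
scene wheel y -0.1790 {-85: 1, -75: 45, -65: 25, -45: 1, -25: 3, -15: 60, -5: 12, 35: 12, 45: 35, 95: 17, 105: 56, 115: 2, 155: 7, 165: 45}
   spoke phase mod60: -15.0 strength 0.89
scene orange ang 102.5 maxr 0.058 n 80
scene red 176 (array([ 558.5, -162.5]), array([47.8, 52.5]), 85.4) [ 0.56   -0.1617  0.0233]
scene yellow 141 (array([ 451.8, -163.2]), array([52.1, 48.3]), 5.5) [ 0.454  -0.1631  0.0232]
scene green 147 (array([ 448.5, -268.5]), array([50.6, 48.7]), 61.1) [ 0.4502 -0.2687  0.0232]
scene blue 1246 (array([ 546. , -389.3]), array([ 61.4, 245.5]), 1.2) [ 0.5484 -0.3828  0.0081]
scene paddle y range [-0.1299  0.1343]
top face n=1197 tilt(0=up,+ to +x) -74.9 off 0.0048
top wheel y -0.1798 {-135: 2, -125: 1, -75: 22, -65: 31, -55: 2, -15: 11, -5: 8, 35: 22, 45: 30, 95: 4, 105: 8}
   spoke phase mod60: -13.8 strength 0.82
top red 99 (array([ 560. , -162.1]), array([44.4, 49.7]), 89.1) [ 0.5574 -0.1592  0.0234]
top yellow 131 (array([ 453.8, -163.8]), array([49.4, 46.4]), 5.0) [ 0.4555 -0.163   0.0233]
top green 127 (array([ 450.3, -270. ]), array([47., 50.]), 59.7) [ 0.451  -0.2717  0.0233]
top blue 1193 (array([ 544.5, -395.5]), array([251.5,  58.4]), 89.6) [ 0.5461 -0.3939  0.008 ]
top paddle y range [-0.1309  0.1343]
```

View pics/c1.png

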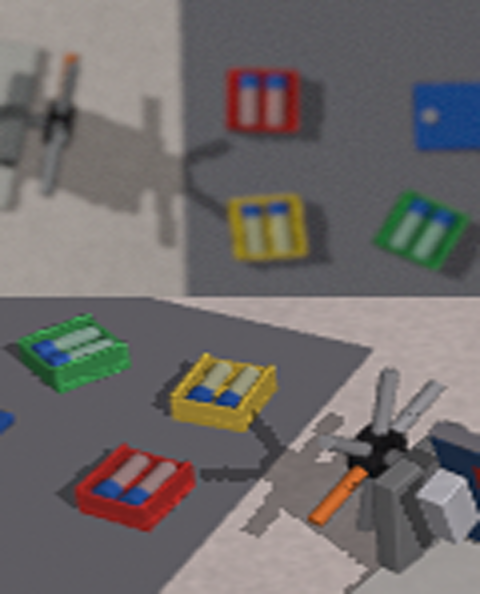

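Rotor tilt is about +105°, so I turn it back by 105°: pinch the steel spoke at 45°, swing it, then regrasp the orange one. Carrier x axes measure about -2° for red, 5° for yellow and -30° for green. I'm moving above the wheel first.

Request:
drive_tool([
  [0,0,0,0,0,0.16,0.5],
  [0,0,0,0,0,0.16,0.5],
  [0,0,0,0,0,0.16,0.5],
  [0,0,0,0,0,0.16,0.5],
  [0,0,0,0,0,0.16,0.5],
  [-0.7,-0.36,0,0,0,0,0.5],
  [-0.7,-0.36,0,0,0,0,0.5],
  [-0.7,-0.36,0,0,0,0,0.5],
  [-0.7,-0.36,0,0,0,0,0.5],
  [-0.7,-0.36,0,0,0,0,0.5],
  [-0.7,-0.36,0,0,0,0,0.5],
  [-0.7,-0.36,0,0,0,0,0.5],
], newtons=30)

```text
time: 2.2
position: [0.3988, -0.2491, 0.2439]
tool_rot: [0.0, -0.645, 0.764, -0.0]
contact_force: [1.1, -0.3, -0.2]
finger_gap: 0.0455
```

Request:
drive_tool([
  [-0.7,-0.36,0,0,0,0,0.5],
  [-0.7,-0.36,0,0,0,0,0.5],
  [-0.7,-0.36,0,0,0,0,0.5],
  [-0.7,-0.36,0,0,0,0,0.5],
  [-0.7,-0.36,0,0,0,0,0.5],
  [-0.7,-0.36,0,0,0,0,0.5],
  [0,0,0,0,0,0,0.5],
])

```text
time: 2.9
position: [0.5418, -0.0582, 0.2435]
tool_rot: [0.001, -0.646, 0.763, 0.0]
contact_force: [-0.4, -0.7, -0.8]
finger_gap: 0.0457
```

```bash
cat >> m.py <<'E'
O=np.array([.5645,.1535,0])
def delta(target,jaw=None):
    s=readout.observe(); q=s['tool_rot']; T=R.from_quat(q[[1,2,3,0]]); M=T.as_matrix()
    yaw=np.degrees(np.arctan2(M[1,0],M[0,0])); print('t %.1f'%s['time'],'pos',s['position'].round(4),'jaw yaw %.1f'%yaw,'zaxis',M[:,2].round(3),'gap %.4f'%s['finger_gap'],'F',s['contact_force'].round(1),'j',s['joints'].round(2))
    if jaw is not None:
        dy=(jaw-yaw+90)%180-90; print('turn tool z units %.3f (alt %.3f)'%(-dy/45,-(dy-np.sign(dy)*180)/45)); 
        c=np.radians(yaw+dy); X=np.array([np.cos(c),np.sin(c),0]); Mv=np.stack([X,np.cross([0,0,-1],X),[0,0,-1]],1)
        print('delta units after turn',(((np.asarray(target)-s['position'])@Mv)/.05).round(3))
    print('delta units now',(((np.asarray(target)-s['position'])@M)/.05).round(3),'local now',tor(s['position']).round(4))
E
python3 - <<'E'
from m import *
print(fromr([.0354,-.175,.111])); delta(fromr([.0354,-.175,.111]),-99.8)
E
```

```text
[ 0.56959678 -0.0249718   0.111     ]
t 2.9 pos [ 0.5418 -0.0582  0.2435] jaw yaw -99.5 zaxis [ 0.001  0.001 -1.   ] gap 0.0457 F [-0.4 -0.7 -0.8] j [-0.25  0.38  1.47  0.    1.29  1.49]
turn tool z units 0.008 (alt -3.992)
delta units after turn [-0.75  -0.434  2.649]
delta units now [-0.744 -0.436  2.651] local now [ 0.0137 -0.2125  0.2435]
```

Request:
drive_tool([
  [-0.75,-0.46,0,0,0,0.008,0.5],
  [0,0,0.5,0,0,0,0.5],
  [0,0,0.5,0,0,0,0.5],
  [0,0,0.5,0,0,0,0.5],
  [0,0,0.5,0,0,0,0.5],
  [0,0,0.3,0,0,0,0.5],
  [0,0,0.3,0,0,0,0.5],
  [0,0,0,0,0,0,0.1],
  [0,0,0,0,0,0,0],
  [0,0,0,0,0,0,0],
  [0,0,0,0,0,0,0],
])

```text
time: 4.0
position: [0.5694, -0.0289, 0.1147]
tool_rot: [0.001, -0.642, 0.766, -0.001]
contact_force: [-1.2, -0.1, 0.1]
finger_gap: 0.018
```

```bash
python3 - <<'E'
from m import *
delta(fromr([.0354,-.175,.111]))
im,d=vision.get_image('scene'); cv2.imwrite('pics/s1.png',cv2.resize(im[180:340,180:420],None,fx=3,fy=3)); W,_=items('scene',im,d); rotor('scene',im,d,W)
E
```

```text
t 4.0 pos [ 0.5694 -0.0289  0.1147] jaw yaw -100.1 zaxis [ 0.002 -0.    -1.   ] gap 0.0180 F [-1.2 -0.1  0.1] j [-0.19  0.55  1.57 -0.    1.02  1.56]
delta units now [-0.078  0.01   0.075] local now [ 0.0359 -0.1789  0.1147]
scene face n=2303 tilt(0=up,+ to +x) 105.1 off 0.0048
scene wheel y -0.1755 {-75: 2, -65: 1, -55: 1, -15: 2, 35: 9, 45: 25, 55: 13, 65: 2, 85: 1, 95: 27, 105: 46, 115: 2, 145: 1, 155: 8, 165: 41}
   spoke phase mod60: -17.0 strength 0.84
scene orange ang 100.1 maxr 0.059 n 73
```

View pics/s1.png

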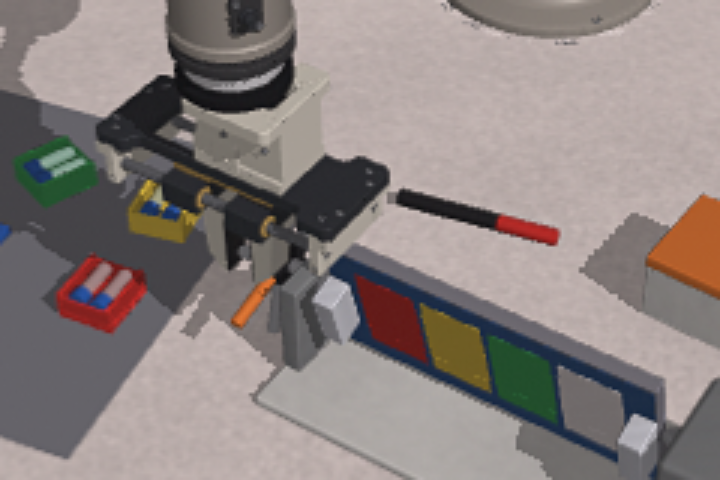

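The image shows the jaws straddling the upper spoke just above the orange one, at about (265,265) in the crop. The seat order from the tailstock is red, yellow, green, white. I'll finish closing.

Request:
drive_tool([
  [0,0,0,0,0,0,0],
  [0,0,0,0,0,0,0],
  [0,0,0,0,0,0,0],
])

```text
time: 4.35
position: [0.5694, -0.0283, 0.1144]
tool_rot: [0.001, -0.642, 0.766, -0.0]
contact_force: [0.0, 2.7, 5.2]
finger_gap: 0.0091
```

Request:
drive_tool([
  [0,0.096,-0.084,0,0,0,0],
  [0,0.104,-0.072,0,0,0,0],
  [0,0.112,-0.058,0,0,0,0],
  [0,0.12,-0.044,0,0,0,0],
  [0,0.124,-0.03,0,0,0,0],
  [0,0.126,-0.014,0,0,0,0],
  [0,0.126,0,0,0,0,0],
  [0,0.08,0.008,0,0,0,0],
  [0,0,0,0,0,0,0],
  [0,0,0,0,0,0,0],
])

```text
time: 5.35
position: [0.5293, -0.0213, 0.1302]
tool_rot: [0.004, -0.642, 0.766, -0.004]
contact_force: [9.6, 2.4, 1.2]
finger_gap: 0.009
```

```bash
cat > look.py <<'E'
from m import *
import sys
delta(fromr([.0354,-.175,.111]))
for n in sys.argv[1].split(','):
    im,d=vision.get_image(n); cv2.imwrite(f'pics/{n}_l.png',im); np.save(f'{n}_l.npy',d); W,_=items(n,im,d); rotor(n,im,d,W)
E
python3 look.py scene,top
```

```text
t 5.3 pos [ 0.5293 -0.0213  0.1302] jaw yaw -100.1 zaxis [ 0.011 -0.001 -1.   ] gap 0.0090 F [9.6 2.4 1.2] j [-0.19  0.46  1.68  0.    0.99  1.56]
delta units now [-0.068 -0.802  0.392] local now [-0.0049 -0.1782  0.1302]
scene face n=4906 tilt(0=up,+ to +x) 64.1 off 0.0052
scene wheel y -0.1748 {-115: 3, -105: 16, -65: 1, -55: 23, -45: 6, -35: 2, -5: 10, 5: 102, 15: 4, 55: 30, 65: 28, 105: 1, 115: 29, 125: 40}
   spoke phase mod60: 3.5 strength 0.86
scene orange ang 59.3 maxr 0.061 n 62
top face n=1060 tilt(0=up,+ to +x) 63.8 off 0.0079
top wheel y -0.1754 {-115: 10, -105: 1, -65: 1, -55: 21, -45: 10}
   spoke phase mod60: 8.0 strength 0.94
```

Request:
drive_tool([
  [0,0.12,0.01,0,0,0,0],
  [0,0.12,0.03,0,0,0,0],
  [0,0.11,0.04,0,0,0,0],
  [0,0.05,0.04,0,0,0,0],
  [0,0,0,0,0,0,0.3],
  [0,0,0,0,0,0,0.5],
  [0,0,0,0,0,0,0.5],
  [0,0,0,0,0,0,0.5],
  [0,0,-0.5,0,0,0,0.5],
  [0,0,-0.5,0,0,0,0.5],
  [0,0,0,0,0,0,0.5],
])

```text
time: 6.55
position: [0.5074, -0.0177, 0.1754]
tool_rot: [0.002, -0.642, 0.766, -0.002]
contact_force: [0.1, -0.7, 0.1]
finger_gap: 0.0451
```

```bash
python3 look.py scene,top
```

```text
t 6.5 pos [ 0.5074 -0.0177  0.1754] jaw yaw -100.1 zaxis [ 0.006 -0.001 -1.   ] gap 0.0451 F [ 0.1 -0.7  0.1] j [-0.19  0.38  1.68 -0.    1.08  1.56]
delta units now [-0.074 -1.241  1.296] local now [-0.0271 -0.1784  0.1754]
scene face n=5196 tilt(0=up,+ to +x) 54.8 off 0.0053
scene wheel y -0.1752 {-115: 3, -75: 1, -65: 53, -55: 21, -45: 1, -15: 5, -5: 67, 5: 6, 35: 1, 45: 22, 55: 32, 95: 1, 105: 31, 115: 42, 125: 2, 165: 4, 175: 16}
   spoke phase mod60: -5.9 strength 0.87
scene orange ang 51.1 maxr 0.062 n 59
top face n=1493 tilt(0=up,+ to +x) 54.6 off 0.0078
top wheel y -0.1748 {-65: 2}
   spoke phase mod60: -6.4 strength 1.00
```

Request:
drive_tool([
  [-0.06,-0.71,0,0,0,0,0.4],
  [0,-0.71,0,0,0,0,0.4],
  [0,0,0.4,0,0,0,0.4],
  [0,0,0.4,0,0,0,0.4],
  [0,0,0.3,0,0,0,0.4],
  [0,0,0.2,0,0,0,0.4],
  [0,0,0,0,0,0,0],
  [0,0,0,0,0,0,0],
  [0,0,0,0,0,0,0],
  [0,0,0,0,0,0,0],
  [0,0,0,0,0,0,0],
  [0,0,0,0,0,0,0],
], newtons=60)

```text
time: 7.85
position: [0.5753, -0.0292, 0.107]
tool_rot: [-0.002, -0.642, 0.766, -0.001]
contact_force: [-1.8, -9.2, -0.9]
finger_gap: 0.0083
```

```bash
python3 look.py scene
```

```text
t 7.8 pos [ 0.5753 -0.0292  0.107 ] jaw yaw -100.1 zaxis [-0.002 -0.004 -1.   ] gap 0.0083 F [-1.8 -9.2 -0.9] j [-0.18  0.57  1.56 -0.    1.01  1.57]
delta units now [-0.064  0.128 -0.081] local now [ 0.0418 -0.1782  0.107 ]
scene face n=5158 tilt(0=up,+ to +x) 54.8 off 0.0054
scene wheel y -0.1769 {-15: 2, -5: 2, 45: 10, 55: 34, 65: 30, 75: 12, 95: 1, 105: 26, 115: 45, 125: 3, 165: 5, 175: 16}
   spoke phase mod60: -5.4 strength 0.74
```

Request:
drive_tool([
  [0.04,0.088,-0.102,0,0,0,0],
  [0,0.094,-0.086,0,0,0,0],
  [0,0.102,-0.074,0,0,0,0],
  [0,0.112,-0.06,0,0,0,0],
  [0,0.118,-0.048,0,0,0,0],
  [0,0.124,-0.03,0,0,0,0],
  [0,0.126,-0.018,0,0,0,0],
  [0,0.072,0,0,0,0,0],
  [0,0,0,0,0,0,0],
  [0,0,0,0,0,0,0],
])

```text
time: 8.9
position: [0.5385, -0.0229, 0.1287]
tool_rot: [0.003, -0.642, 0.767, -0.004]
contact_force: [11.6, -3.1, -8.4]
finger_gap: 0.0086
```

```bash
sed -i 's/^O=np.array(\[.5645,.1535,0\])/O=np.array([.564,.1505,0])/' m.py; python3 look.py scene,top
```

```text
t 8.9 pos [ 0.5385 -0.0229  0.1287] jaw yaw -100.1 zaxis [ 0.01  -0.002 -1.   ] gap 0.0086 F [11.6 -3.1 -8.4] j [-0.18  0.48  1.65 -0.    1.    1.56]
delta units now [-0.007 -0.618  0.36 ] local now [ 0.0043 -0.1752  0.1287]
scene face n=4872 tilt(0=up,+ to +x) 14.4 off 0.0064
scene wheel y -0.1721 {-105: 25, -95: 18, -85: 1, -55: 2, -45: 13, -35: 2, 5: 13, 15: 87, 25: 6, 55: 1, 65: 38, 75: 25, 125: 20, 135: 50, 145: 1}
   spoke phase mod60: 13.5 strength 0.87
scene orange ang 15.3 maxr 0.061 n 36
top face n=2762 tilt(0=up,+ to +x) 14.2 off 0.0071
top wheel y -0.1728 {-105: 18, -95: 9, -45: 19, -35: 17}
   spoke phase mod60: 18.4 strength 0.94
```

Request:
drive_tool([
  [0,0.1,0,0,0,0,0],
  [0,0.1,0,0,0,0,0],
  [0,0.08,0,0,0,0,0],
  [0,0,0,0,0,0,0],
  [0,0,0,0,0,0,0],
])

```text
time: 9.5
position: [0.5202, -0.0191, 0.1281]
tool_rot: [-0.0, -0.642, 0.767, 0.0]
contact_force: [-0.7, -0.1, -0.3]
finger_gap: 0.0002
```

```bash
python3 look.py scene,top
```

```text
t 9.5 pos [ 0.5202 -0.0191  0.1281] jaw yaw -100.1 zaxis [-0.001  0.    -1.   ] gap 0.0002 F [-0.7 -0.1 -0.3] j [-0.18  0.46  1.7  -0.    0.99  1.56]
delta units now [ 0.004 -0.994  0.34 ] local now [-0.0143 -0.1745  0.1281]
scene face n=4467 tilt(0=up,+ to +x) 4.8 off 0.0066
scene wheel y -0.1714 {-115: 4, -105: 16, -55: 26, -45: 12, -5: 63, 5: 56, 15: 5, 55: 27, 65: 29, 105: 1, 115: 27, 125: 44, 135: 2}
   spoke phase mod60: 2.1 strength 0.82
scene orange ang 5.7 maxr 0.064 n 65
top face n=2785 tilt(0=up,+ to +x) 4.6 off 0.0069
top wheel y -0.1722 {-115: 9, -105: 4, -55: 11, -45: 1}
   spoke phase mod60: 8.1 strength 0.95
```

Request:
drive_tool([
  [0,0,-0.5,0,0,0,0.4],
  [0,0,-0.5,0,0,0,0.4],
  [0.03,-0.36,0,0,0,0,0.4],
  [0,0,0,0,0,0,0.4],
  [0,0,0.5,0,0,0,0.4],
  [0,0,0.5,0,0,0,0.4],
  [0,0,0.2,0,0,0,0.4],
  [0,0,0,0,0,0,0],
  [0,0,0,0,0,0,0],
  [0,0,0,0,0,0,0],
  [0,0,0,0,0,0,0],
  [0,0,0,0,0,0,0],
])

```text
time: 10.8
position: [0.5388, -0.023, 0.1193]
tool_rot: [0.001, -0.642, 0.767, -0.0]
contact_force: [0.4, 4.5, 3.1]
finger_gap: 0.0088
```

Request:
drive_tool([
  [0,0,0,0,0,0,0],
  [0,0.05,0,0,0,0,0],
  [0,0.05,0,0,0,0,0],
  [0,0,0,0,0,0,0],
  [0,0,0,0,0,0,0],
])

```text
time: 11.3
position: [0.5376, -0.0228, 0.1195]
tool_rot: [0.004, -0.642, 0.767, -0.004]
contact_force: [13.4, 4.3, -5.7]
finger_gap: 0.0084
```

```bash
python3 look.py scene,top
```

```text
t 11.3 pos [ 0.5376 -0.0228  0.1195] jaw yaw -100.1 zaxis [ 0.011 -0.001 -1.   ] gap 0.0084 F [13.4  4.3 -5.7] j [-0.19  0.49  1.67  0.    0.97  1.56]
delta units now [-0.008 -0.637  0.177] local now [ 0.0035 -0.1753  0.1195]
scene face n=4396 tilt(0=up,+ to +x) 3.3 off 0.0067
scene wheel y -0.1730 {-115: 2, -105: 14, -65: 4, -55: 19, -45: 1, 5: 27, 15: 81, 25: 18, 45: 1, 55: 33, 65: 23, 115: 40, 125: 33}
   spoke phase mod60: 6.4 strength 0.67
top face n=2842 tilt(0=up,+ to +x) 2.9 off 0.0068
top wheel y -0.1722 {-125: 1, -115: 10, -105: 2, -65: 1, -55: 30, -45: 14}
   spoke phase mod60: 7.9 strength 0.92
```

Request:
drive_tool([
  [0,0.03,0,0,0,0,0],
  [0,0.03,0,0,0,0,0],
  [0,0,0,0,0,0,0],
  [0,0,0,0,0,0,0],
])

```text
time: 11.8
position: [0.5369, -0.0227, 0.1196]
tool_rot: [0.006, -0.642, 0.767, -0.006]
contact_force: [21.4, 4.4, -12.3]
finger_gap: 0.0089
```

```bash
python3 look.py scene,top
```

```text
t 11.8 pos [ 0.5369 -0.0227  0.1196] jaw yaw -100.1 zaxis [ 0.016 -0.001 -1.   ] gap 0.0089 F [ 21.4   4.4 -12.3] j [-0.19  0.49  1.67  0.    0.97  1.56]
delta units now [-0.008 -0.651  0.183] local now [ 0.0027 -0.1753  0.1196]
scene face n=4387 tilt(0=up,+ to +x) 2.4 off 0.0067
scene wheel y -0.1729 {-115: 7, -105: 7, -75: 1, -65: 4, -55: 16, 5: 30, 15: 79, 25: 11, 45: 2, 55: 36, 65: 20, 105: 1, 115: 43, 125: 29}
   spoke phase mod60: 5.2 strength 0.68
top face n=2848 tilt(0=up,+ to +x) 2.2 off 0.0068
top wheel y -0.1722 {-115: 11, -105: 2, -65: 2, -55: 30, -45: 11}
   spoke phase mod60: 7.2 strength 0.93
```

Request:
drive_tool([
  [0,0,0,0.04,0,0,0],
  [0,0,0,0.03,0,0,0],
  [0,0,0,0,0,0,0],
  [0,0,0,0,0,0,0],
])

```text
time: 12.3
position: [0.5351, -0.0224, 0.1197]
tool_rot: [0.022, -0.642, 0.766, -0.025]
contact_force: [15.1, 3.4, -7.4]
finger_gap: 0.0086
```

```bash
python3 look.py scene,top
```

```text
t 12.3 pos [ 0.5351 -0.0224  0.1197] jaw yaw -100.1 zaxis [ 0.066 -0.01  -0.998] gap 0.0086 F [15.1  3.4 -7.4] j [-0.19  0.46  1.72  0.    0.89  1.56]
delta units now [-0.009 -0.675  0.22 ] local now [ 0.001  -0.1753  0.1197]
scene face n=4241 tilt(0=up,+ to +x) 0.1 off 0.0068
scene wheel y -0.1736 {-115: 8, -105: 3, -65: 10, -55: 9, -5: 5, 5: 59, 15: 50, 25: 6, 45: 6, 55: 39, 65: 11, 105: 5, 115: 56, 125: 13, 175: 6}
   spoke phase mod60: 2.2 strength 0.67
top face n=2891 tilt(0=up,+ to +x) -0.2 off 0.0068
top wheel y -0.1720 {-125: 2, -115: 5, -65: 1, -55: 18, -45: 1}
   spoke phase mod60: 3.6 strength 0.93
```

Request:
drive_tool([
  [0,-0.04,0,0,0,0,0],
  [0,-0.03,0,0,0,0,0],
  [0,0,0,0,0,0,0.3],
  [0,0,0,0,0,0,0.4],
  [0,0,0,0,0,0,0.4],
  [0,0,0,0,0,0,0.4],
  [0,0,-0.6,0,0,0,0.4],
  [0,0,-0.6,0,0,0,0.4],
  [0,0,-0.6,-0.07,0,0,0.4],
  [0,0,0,0,0,0,0.4],
])

```text
time: 13.4
position: [0.5312, -0.0227, 0.2125]
tool_rot: [0.002, -0.642, 0.767, -0.003]
contact_force: [1.3, -1.0, 0.0]
finger_gap: 0.0368
```

```bash
python3 look.py scene,top; cat > fit.py <<'E'
from m import *
def est(n,im,d):
    W,it=items(n,im,d)
    for k,m in it.items():
        zt=.024 if k!='blue' else .008
        mm=cv2.dilate(m.astype(np.uint8),np.ones((3,3)))>0
        P=W[mm&(d>0)&(abs(W[...,2]-zt)<.003)]; P=P[np.abs(P-np.median(P,0)).max(1)<.14]
        print(n,k,len(P),rect(P))
if __name__=='__main__':
    for n in ['scene','top']: est(n,cv2.imread(f'pics/{n}_l.png'),np.load(f'{n}_l.npy'))
E
python3 fit.py
```

```text
t 13.4 pos [ 0.5312 -0.0227  0.2125] jaw yaw -100.1 zaxis [ 0.007 -0.002 -1.   ] gap 0.0368 F [ 1.3 -1.   0. ] j [-0.19  0.38  1.56 -0.    1.2   1.56]
delta units now [-0.029 -0.751  2.035] local now [-0.0029 -0.1762  0.2125]
scene face n=4271 tilt(0=up,+ to +x) 0.6 off 0.0068
scene wheel y -0.1721 {-175: 1, -115: 7, -105: 4, -65: 10, -55: 63, -45: 4, -5: 23, 5: 46, 45: 3, 55: 43, 65: 11, 115: 59, 125: 15, 175: 4}
   spoke phase mod60: 0.0 strength 0.87
scene orange ang 2.0 maxr 0.062 n 66
top face n=2803 tilt(0=up,+ to +x) 0.4 off 0.0068
top wheel y -0.1721 {-125: 3, -115: 7, -65: 3, -55: 42, -45: 5}
   spoke phase mod60: 5.4 strength 0.94
scene red 158 (array([ 558.1, -161.5]), array([48.2, 53.2]), 86.4)
scene yellow 144 (array([ 452.3, -163.4]), array([53.8, 46.6]), 7.7)
scene green 133 (array([ 447.8, -270. ]), array([49., 50.]), 60.7)
scene blue 1249 (array([ 546.5, -389.1]), array([ 64.7, 245.7]), 0.7)
top red 26 (array([ 556.9, -179.8]), array([17.7, 50.3]), 73.5)
top yellow 52 (array([ 446.7, -156.5]), array([37.4, 30.4]), 5.8)
top green 126 (array([ 450.5, -270. ]), array([48.3, 48.5]), 59.3)
top blue 1220 (array([ 544.9, -396.4]), array([ 57.2, 253.8]), 0.9)
```

```bash
python3 - <<'E'
from m import *
for n in ['scene','top']:
    im=cv2.imread(f'pics/{n}_l.png'); d=np.load(f'{n}_l.npy'); r,c=np.mgrid[:480,:640]; W=at_depth(n,r,c,d); L=tor(W)
    dk=(d>0)&(abs(L[...,0])<.08)&(abs(L[...,1])<.14)&(abs(W[...,2]-.082)<.006)
    m=cv2.morphologyEx(dk.astype(np.uint8),cv2.MORPH_OPEN,np.ones((3,3)))>0
    P=at_z(n,*np.nonzero(m),.082); print(n,'deck',rect(P),'local',rect(tor(P)))
    for k in ['red','yellow','green']:
        mm=(dk&colmask(im,k)).astype(np.uint8); nn,l,st,_=cv2.connectedComponentsWithStats(mm)
        P=at_z(n,*np.nonzero(l==1+np.argmax(st[1:,4])),.082); q=rect(tor(P)); print(n,k,'local',q)
    bl=(d>0)&(abs(L[...,0])<.04)&(abs(abs(L[...,1])-.117)<.02)&(abs(W[...,2]-.106)<.005)
    for s in (-1,1):
        Q=L[bl&(L[...,1]*s>0)]; print(n,'block',s,rect(Q) if len(Q) else None, Q[:,2].mean().round(4) if len(Q) else '')
a=cv2.imread('pics/top_l.png')[180:300,180:420]; cv2.imwrite('pics/c2.png',cv2.resize(a,None,fx=3,fy=3))
E
```

```text
scene deck (array([564.4, 146.5]), array([277.4, 129. ]), 80.0) local (array([ 1.1, -3.9]), array([277.4, 129. ]), 89.8)
scene red local (array([ -2.6, -77.6]), array([84.6, 47.3]), 0.1)
scene yellow local (array([ -2.5, -25.5]), array([47.2, 84.6]), 89.9)
scene green local (array([-2.4, 26.5]), array([47.3, 84.6]), 89.9)
scene block -1 (array([  -0.4, -114.8]), array([19.9, 53.1]), 89.9) 0.1056
scene block 1 (array([  0.4, 117.7]), array([18.9, 52. ]), 88.5) 0.1056
top deck (array([568.5, 169.9]), array([238.2, 124.2]), 80.1) local (array([ 1.2, 19.8]), array([238.2, 124.2]), 89.9)
top red local (array([ -0.2, -73.1]), array([83.7, 41.6]), 9.4)
top yellow local (array([  0.3, -25.2]), array([46.8, 82.1]), 89.6)
top green local (array([ 0.4, 26. ]), array([82.4, 47.4]), 0.2)
top block -1 None 
top block 1 (array([  1.8, 116.4]), array([49.8, 18.6]), 0.2) 0.1058
```

View pics/c2.png

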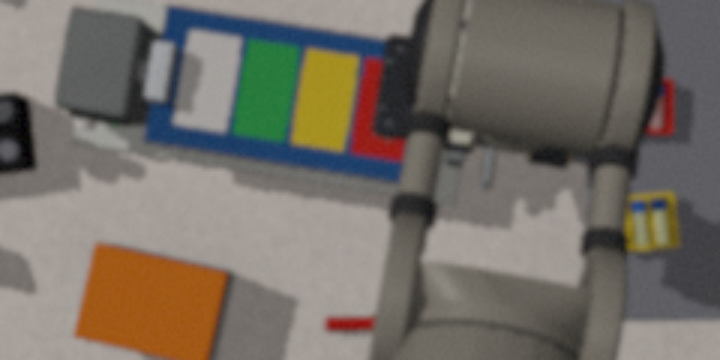

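The top crop shows the blue face up, with the seats from left to right white, green, yellow, red (red partly under the gripper). The fits put tilt at about 0.5° and the seats at local y of -77.5, -25.5 and 26.3. Next is the red pick.

Request:
drive_tool([
  [0,0,-0.2,0,0,-0.18,0.8],
  [0,0,0,0,0,-0.18,0.8],
  [0,0,0,0,0,-0.18,0.8],
  [0,0,0,0,0,-0.18,0.8],
  [0,0,0,0,0,-0.18,0.8],
  [0,0,0,0,0,-0.18,0.8],
  [0,0,0,0,0,-0.18,0.8],
  [0,0,0,0,0,-0.18,0.8],
  [0,0,0,0,0,-0.18,0.8],
  [0,0,0,0,0,-0.18,0.8],
  [0,0,0,0,0,-0.18,0.8],
  [0,0,0,0,0,-0.18,0.8],
], newtons=20)

```text
time: 14.7
position: [0.5279, -0.0219, 0.2166]
tool_rot: [-0.0, 1.0, -0.022, -0.001]
contact_force: [-0.8, -0.5, -0.1]
finger_gap: 0.0736
```

```bash
python3 - <<'E'
from m import *
delta([.559,-.1623,.021],-2.5)
E
```

```text
t 14.7 pos [ 0.5279 -0.0219  0.2166] jaw yaw -2.5 zaxis [-0.003  0.    -1.   ] gap 0.0736 F [-0.8 -0.5 -0.1] j [-0.19  0.37  1.56 -0.    1.22 -0.14]
turn tool z units -0.001 (alt 3.999)
delta units after turn [0.745 2.778 3.912]
delta units now [0.758 2.778 3.909] local now [-0.0063 -0.176   0.2166]
```

Request:
drive_tool([
  [0.19,0.695,0,0,0,0,0.8],
  [0.19,0.695,0,0,0,0,0.8],
  [0.19,0.695,0,0,0,0,0.8],
  [0.19,0.695,0,0,0,0,0.8],
  [0,0,0.7,0,0,0,0.8],
  [0,0,0.7,0,0,0,0.8],
  [0,0,0.6,0,0,0,0.8],
  [0,0,0,0,0,0,0.8],
])

```text
time: 15.5
position: [0.5562, -0.1615, 0.1128]
tool_rot: [-0.002, 1.0, -0.025, -0.005]
contact_force: [-0.4, 0.4, -0.9]
finger_gap: 0.0736
```

```bash
cat > est.py <<'E'
from fit import *
import sys
for n in sys.argv[1].split(','):
    im,d=vision.get_image(n); cv2.imwrite(f'pics/{n}_l.png',im); np.save(f'{n}_l.npy',d); est(n,im,d)
a=[float(x) for x in sys.argv[2:]]
delta(a[:3],a[3])
E
python3 est.py scene,top .559 -.1623 .021 -2.5
```

```text
scene red 177 (array([ 558.9, -162.5]), array([47.9, 51.9]), 87.0)
scene yellow 148 (array([ 451.6, -163.6]), array([54.1, 48.2]), 4.7)
scene green 2 (array([ 437.6, -239.5]), array([5., 0.]), -177.1)
scene blue 1270 (array([ 545.8, -389.8]), array([ 62.6, 245.7]), 0.7)
top blue 865 (array([ 547.1, -423.2]), array([ 56.8, 200.1]), 2.1)
t 15.6 pos [ 0.5593 -0.1626  0.1178] jaw yaw -2.9 zaxis [-0.002  0.001 -1.   ] gap 0.0737 F [ 0.8 -0.1  0.9] j [-0.41  0.57  1.53 -0.    1.05 -0.36]
turn tool z units -0.008 (alt 3.992)
delta units after turn [-0.006 -0.005  1.935]
delta units now [-0.003 -0.004  1.935] local now [ 0.0487 -0.3093  0.1178]
```

Still in place, so I descend and grip.

Request:
drive_tool([
  [0,0,0.5,0,0,0,0.8],
  [0,0,0.5,0,0,0,0.8],
  [0,0,0.5,0,0,0,0.8],
  [0,0,0.43,0,0,0,0.8],
  [0,0,0,0,0,0,0.8],
  [0,0,0,0,0,0,0.4],
  [0,0,0,0,0,0,0.4],
  [0,0,0,0,0,0,0.4],
  [0,0,0,0,0,0,0.4],
  [0,0,0,0,0,0,0.4],
], newtons=15)

```text
time: 16.6
position: [0.5604, -0.163, 0.0233]
tool_rot: [0.0, 1.0, -0.025, 0.001]
contact_force: [-0.5, 0.6, 6.5]
finger_gap: 0.05
```

```bash
python3 - <<'E'
from m import *
delta([.559,-.1623,.021],-2.5)
E
```

```text
t 16.6 pos [ 0.5604 -0.163   0.0233] jaw yaw -2.9 zaxis [ 0.002 -0.001 -1.   ] gap 0.0500 F [-0.5  0.6  6.5] j [-0.41  0.7   1.6  -0.    0.84 -0.36]
turn tool z units -0.008 (alt 3.992)
delta units after turn [-0.028 -0.013  0.045]
delta units now [-0.029 -0.013  0.045] local now [ 0.0498 -0.3096  0.0233]
```

Request:
drive_tool([
  [0,0,-0.3,0,0,0,0.4],
  [0,0,-0.6,0,0,0,0.4],
  [0,0,-0.6,0,0,0,0.4],
  [0,0,-0.7,0,0,0,0.4],
  [0,0,-0.7,0,0,0,0.4],
  [0,0,-0.7,0,0,0.08,0.4],
  [0,0,0,0,0,0.08,0.4],
  [0,0,0,0,0,0,0.4],
])

```text
time: 17.4
position: [0.5601, -0.1629, 0.2033]
tool_rot: [0.0, 0.996, -0.088, 0.001]
contact_force: [0.3, -0.3, -1.5]
finger_gap: 0.0496
```

```bash
python3 - <<'E'
from m import *
delta(fromr([.0003,-.0775,.106]),-9.9)
E
```

```text
t 17.4 pos [ 0.5601 -0.1629  0.2033] jaw yaw -10.1 zaxis [ 0.002 -0.001 -1.   ] gap 0.0496 F [ 0.3 -0.3 -1.5] j [-0.41  0.48  1.42 -0.    1.24 -0.24]
turn tool z units -0.005 (alt 3.995)
delta units after turn [-0.993 -4.637  1.945]
delta units now [-1.014 -4.635  1.94 ] local now [ 0.0495 -0.3094  0.2033]
```

Request:
drive_tool([
  [-0.142,-0.662,0,0,0,0,0.4],
  [-0.142,-0.662,0,0,0,0,0.4],
  [-0.142,-0.662,0,0,0,0,0.4],
  [-0.142,-0.662,0,0,0,0,0.4],
  [-0.142,-0.662,0,0,0,0,0.4],
  [-0.142,-0.662,0,0,0,0,0.4],
  [-0.142,-0.662,0,0,0,-0.005,0.4],
  [0,0,0.5,0,0,0,0.4],
  [0,0,0.5,0,0,0,0.4],
  [0,0,0.4,0,0,0,0.4],
  [0,0,0,0,0,0,0.4],
  [0,0,0,0,0,0,0.4],
])

```text
time: 18.6
position: [0.5511, 0.074, 0.1315]
tool_rot: [0.0, 0.996, -0.085, -0.001]
contact_force: [-0.3, 0.4, -1.0]
finger_gap: 0.0499
```

```bash
python3 - <<'E'
from m import *
delta(fromr([.0003,-.0775,.106]),-9.9)
im,d=vision.get_image('scene'); cv2.imwrite('pics/s2.png',cv2.resize(im[200:380,230:470],None,fx=3,fy=3))
E
```

```text
t 18.6 pos [0.5511 0.074  0.1315] jaw yaw -9.8 zaxis [-0.002 -0.    -1.   ] gap 0.0499 F [-0.3  0.4 -1. ] j [-0.    0.51  1.59 -0.    1.04  0.17]
turn tool z units 0.002 (alt -3.998)
delta units after turn [-0.    -0.001  0.51 ]
delta units now [ 0.001 -0.001  0.51 ] local now [ 0.0003 -0.0775  0.1315]
```

View pics/s2.png

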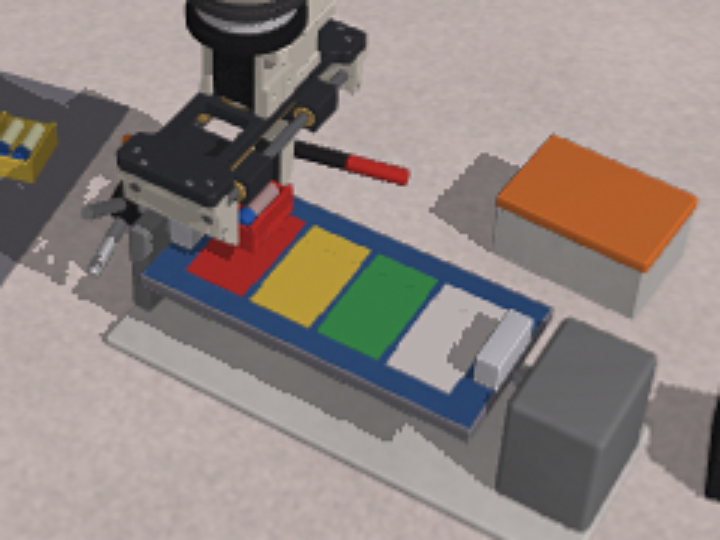

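The red carrier hovers over the red seat, at about (260,225) in the crop. Lowering.

Request:
drive_tool([
  [0,0,0.25,0,0,0,0.4],
  [0,0,0.17,0,0,0,0.4],
  [0,0,0.06,0,0,0,0.4],
  [0,0,0.04,0,0,0,0.4],
  [0,0,0,0,0,0,0.4],
])

```text
time: 19.15
position: [0.5514, 0.0741, 0.1058]
tool_rot: [0.0, 0.996, -0.086, -0.0]
contact_force: [0.5, 0.6, -0.5]
finger_gap: 0.0499
```

Request:
drive_tool([
  [0,0,0.03,0,0,0,0.4],
  [0,0,0.02,0,0,0,0.4],
  [0,0,0,0,0,0,0.4],
])

```text
time: 19.45
position: [0.5518, 0.0741, 0.1051]
tool_rot: [0.0, 0.996, -0.086, 0.001]
contact_force: [-3.7, -0.3, 11.5]
finger_gap: 0.0501
```

Request:
drive_tool([
  [0,0,-0.03,0,0,0,0.4],
  [0,0,0,0,0,0,0.6],
  [0,0,0,0,0,0,0.7],
  [0,0,0,0,0,0,0.8],
  [0,0,0,0,0,0,0.8],
  [0,0,-0.3,0,0,0,0.8],
  [0,0,-0.7,0,0,0,0.8],
  [0,0,-0.7,0,0,0,0.8],
  [0,0,-0.5,0,0,0,0.8],
  [0,0,0,0,0,0,0.8],
])

```text
time: 20.45
position: [0.5533, 0.0741, 0.2187]
tool_rot: [-0.0, 0.996, -0.086, 0.004]
contact_force: [1.5, -0.0, -0.0]
finger_gap: 0.0736
```

```bash
cat > deck.py <<'E'
from m import *
def deck(n,im,d):
    r,c=np.mgrid[:480,:640]; W=at_depth(n,r,c,d); L=tor(W)
    for k in ['red','yellow','green']:
        m=(d>0)&(abs(L[...,0])<.06)&(abs(L[...,1])<.115)&colmask(im,k)
        top=m&(abs(W[...,2]-.105)<.004)
        if top.sum()>30:
            nn,l,st,_=cv2.connectedComponentsWithStats(cv2.morphologyEx(top.astype(np.uint8),cv2.MORPH_CLOSE,np.ones((7,7)))); P=at_z(n,*np.nonzero(l==1+np.argmax(st[1:,4])),.106); print(n,k,'ON local',rect(tor(P)),'z',np.percentile(W[top][:,2],[20,80]).round(4))
E
python3 look.py scene,top; python3 - <<'E'
from deck import *
for n in ['scene','top']: deck(n,cv2.imread(f'pics/{n}_l.png'),np.load(f'{n}_l.npy'))
delta([.4525,-.1635,.021],5.3)
E
python3 fit.py
```

```text
t 20.4 pos [0.5533 0.0741 0.2187] jaw yaw -9.8 zaxis [ 0.008 -0.    -1.   ] gap 0.0736 F [ 1.5 -0.  -0. ] j [-0.    0.42  1.48 -0.    1.24  0.17]
delta units now [0.645 1.961 2.157] local now [ 0.0024 -0.0771  0.2187]
scene face n=3826 tilt(0=up,+ to +x) 0.8 off 0.0068
scene wheel y -0.1718 {-115: 8, -105: 3, -75: 1, -65: 10, -55: 58, -45: 7, -5: 21, 5: 49, 45: 4, 55: 40, 65: 12, 115: 59, 125: 14, 175: 5}
   spoke phase mod60: 0.3 strength 0.86
scene orange ang 2.2 maxr 0.062 n 68
top face n=937 tilt(0=up,+ to +x) 0.3 off 0.0069
top wheel y -0.1724 {-115: 10, -65: 1, -55: 41, -45: 9, -5: 7, 5: 10, 45: 5, 55: 44, 65: 5, 115: 2, 125: 2}
   spoke phase mod60: 1.0 strength 0.81
top orange ang 0.3 maxr 0.063 n 15
scene red ON local (array([  4.7, -75.6]), array([49.1, 53.9]), 89.9) z [0.1026 0.1069]
t 20.6 pos [0.5513 0.0741 0.2149] jaw yaw -9.8 zaxis [ 0. -0. -1.] gap 0.0732 F [ 0.7  0.5 -1.2] j [-0.    0.42  1.48 -0.    1.24  0.17]
turn tool z units -0.337 (alt 3.663)
delta units after turn [-2.407  4.548  3.877]
delta units now [-1.137  5.019  3.877] local now [ 0.0005 -0.0775  0.2149]
scene yellow 144 (array([ 452.5, -163.6]), array([55.7, 48.1]), 4.6)
scene green 144 (array([ 448.2, -268.9]), array([50.8, 49.6]), 58.6)
scene blue 1251 (array([ 545.5, -387.8]), array([ 60.8, 244.4]), 1.1)
top yellow 65 (array([ 453.1, -154.8]), array([48. , 29.1]), 5.3)
top green 123 (array([ 450.1, -270.1]), array([46.4, 50.2]), 62.5)
top blue 1195 (array([ 546.3, -395.4]), array([ 57.8, 253.2]), 1.2)
```

Request:
drive_tool([
  [0,0,0,0,0,-0.168,0.8],
  [0,0,0,0,0,-0.168,0.8],
  [-0.301,0.5685,0,0,0,0,0.8],
  [-0.301,0.5685,0,0,0,0,0.8],
  [-0.301,0.5685,0,0,0,0,0.8],
  [-0.301,0.5685,0,0,0,0,0.8],
  [-0.301,0.5685,0,0,0,0,0.8],
  [-0.301,0.5685,0,0,0,0,0.8],
  [-0.301,0.5685,0,0,0,0,0.8],
  [-0.301,0.5685,0,0,0,0,0.8],
  [0,0,0.7,0,0,0,0.8],
  [0,0,0.7,0,0,0,0.8],
])

```text
time: 21.75
position: [0.4517, -0.1643, 0.1433]
tool_rot: [0.0, 0.999, 0.045, 0.0]
contact_force: [0.7, -0.5, -1.5]
finger_gap: 0.0737
```

```bash
python3 est.py scene .4525 -.1635 .021 5.3; python3 - <<'E'
from deck import *
n='top'; im,d=vision.get_image(n); deck(n,im,d)
E
```

```text
scene yellow 142 (array([ 452.7, -162.9]), array([56.2, 47.5]), 5.1)
scene green 137 (array([ 448.3, -268.1]), array([52.8, 49.6]), 61.0)
scene blue 1266 (array([ 546.2, -390.3]), array([ 62.6, 249.4]), 1.1)
t 21.8 pos [ 0.4486 -0.1622  0.1377] jaw yaw 5.2 zaxis [-0.009  0.005 -1.   ] gap 0.0739 F [-2.   0.9 -3.9] j [-0.51  0.38  1.79 -0.    0.98 -0.6 ]
turn tool z units -0.003 (alt 3.997)
delta units after turn [0.075 0.032 2.334]
delta units now [0.096 0.046 2.333] local now [-0.0605 -0.3278  0.1377]
top red ON local (array([  2.5, -77.8]), array([44.4, 49.7]), 89.7) z [0.103  0.1068]
```

Request:
drive_tool([
  [0,0,0,0,0,0,0.8],
  [0,0,0.6,0,0,0,0.8],
  [0,0,0.6,0,0,0,0.8],
  [0,0,0,0,0,0,0.8],
  [0,0,0,0,0,0,0.8],
])

```text
time: 22.35
position: [0.4532, -0.1636, 0.0862]
tool_rot: [0.0, 0.999, 0.046, 0.0]
contact_force: [0.5, -0.4, 0.2]
finger_gap: 0.0734
```

```bash
python3 - <<'E'
from m import *
delta([.4525,-.1633,.022],5.2)
E
```

```text
t 22.4 pos [ 0.4532 -0.1636  0.0862] jaw yaw 5.3 zaxis [ 0.001 -0.001 -1.   ] gap 0.0734 F [ 0.5 -0.4  0.2] j [-0.51  0.46  1.85 -0.    0.83 -0.6 ]
turn tool z units 0.002 (alt -3.998)
delta units after turn [-0.013 -0.007  1.284]
delta units now [-0.015 -0.008  1.284] local now [-0.0557 -0.3284  0.0862]
```

Request:
drive_tool([
  [0,0,0.5,0,0,0,0.8],
  [0,0,0.5,0,0,0,0.8],
  [0,0,0.28,0,0,0,0.8],
  [0,0,0,0,0,0,0.8],
  [0,0,0,0,0,0,0.4],
  [0,0,0,0,0,0,0.4],
  [0,0,0,0,0,0,0.4],
  [0,0,0,0,0,0,0.4],
  [0,0,0,0,0,0,0.4],
])

```text
time: 23.25
position: [0.4529, -0.1637, 0.0219]
tool_rot: [0.0, 0.999, 0.046, 0.001]
contact_force: [-0.8, 0.3, 6.6]
finger_gap: 0.0498
```

Request:
drive_tool([
  [0,0,-0.3,0,0,0,0.4],
  [0,0,-0.6,0,0,0,0.4],
  [0,0,-0.6,0,0,0,0.4],
  [0,0,-0.7,0,0,0,0.4],
  [0,0,-0.7,0,0,0,0.4],
  [0,0,-0.7,0,0,0.17,0.4],
  [0,0,0,0,0,0.17,0.4],
  [0,0,0,0,0,0,0.4],
  [0,0,0,0,0,0,0.4],
])

```text
time: 24.15
position: [0.4519, -0.1632, 0.2004]
tool_rot: [-0.0, 0.996, -0.086, -0.001]
contact_force: [0.3, 0.2, -1.0]
finger_gap: 0.05
```

```bash
python3 - <<'E'
from m import *
delta(fromr([.0006,-.0255,.1055]),-9.9)
E
```

```text
t 24.1 pos [ 0.4519 -0.1632  0.2004] jaw yaw -9.8 zaxis [-0.001  0.001 -1.   ] gap 0.0500 F [ 0.3  0.2 -1. ] j [-0.51  0.3   1.71 -0.    1.13 -0.33]
turn tool z units 0.002 (alt -3.998)
delta units after turn [ 1.143 -6.055  1.898]
delta units now [ 1.153 -6.053  1.899] local now [-0.0571 -0.3282  0.2004]
```

Request:
drive_tool([
  [0.115,-0.605,0,0,0,0,0.4],
  [0.115,-0.605,0,0,0,0,0.4],
  [0.115,-0.605,0,0,0,0,0.4],
  [0.115,-0.605,0,0,0,0,0.4],
  [0.115,-0.605,0,0,0,0,0.4],
  [0.115,-0.605,0,0,0,0,0.4],
  [0.115,-0.605,0,0,0,0,0.4],
  [0.115,-0.605,0,0,0,0,0.4],
  [0.115,-0.605,0,0,0,0,0.4],
  [0.115,-0.605,0,0,0,0,0.4],
  [0,0,0.5,0,0,0,0.4],
  [0,0,0.5,0,0,0,0.4],
])

```text
time: 25.35
position: [0.5615, 0.1255, 0.1493]
tool_rot: [0.0, 0.996, -0.085, -0.0]
contact_force: [-0.6, 0.4, -1.5]
finger_gap: 0.0504
```

Request:
drive_tool([
  [0,0,0.3,0,0,0,0.4],
  [0,0,0,0,0,0,0.4],
  [0,0,0,0,0,0,0.4],
])

```text
time: 25.65
position: [0.5615, 0.1244, 0.1353]
tool_rot: [0.0, 0.996, -0.087, -0.001]
contact_force: [0.4, -0.6, -0.1]
finger_gap: 0.0498
```

```bash
python3 - <<'E'
from m import *
delta(fromr([.0006,-.0255,.104]),-9.9)
E
```

```text
t 25.6 pos [0.5615 0.1244 0.1353] jaw yaw -9.9 zaxis [-0.002 -0.    -1.   ] gap 0.0498 F [ 0.4 -0.6 -0.1] j [ 0.08  0.54  1.53 -0.    1.08  0.26]
turn tool z units -0.001 (alt 3.999)
delta units after turn [-0.027 -0.013  0.627]
delta units now [-0.026 -0.014  0.627] local now [ 0.002  -0.0262  0.1353]
```

Request:
drive_tool([
  [-0.026,-0.013,0.25,0,0,0,0.4],
  [0,0,0.2,0,0,0,0.4],
  [0,0,0.12,0,0,0,0.4],
  [0,0,0.05,0,0,0,0.4],
  [0,0,0.03,0,0,0,0.4],
  [0,0,0,0,0,0,0.4],
])

```text
time: 26.25
position: [0.5603, 0.1253, 0.104]
tool_rot: [0.0, 0.996, -0.087, -0.0]
contact_force: [-3.4, -0.2, 4.5]
finger_gap: 0.0499
```

Request:
drive_tool([
  [0,0,0,0,0,0,0.6],
  [0,0,0,0,0,0,0.7],
  [0,0,0,0,0,0,0.8],
  [0,0,0,0,0,0,0.8],
  [0,0,-0.3,0,0,0,0.8],
  [0,0,-0.7,0,0,0,0.8],
  [0,0,-0.7,0,0,0,0.8],
  [0,0,-0.5,0,0,0.15,0.8],
  [0,0,0,0,0,0.15,0.8],
  [0,0,0,0,0,0.15,0.8],
  [0,0,0,0,0,0,0.8],
])

```text
time: 27.35
position: [0.5606, 0.1253, 0.2135]
tool_rot: [-0.0, 0.965, -0.262, 0.0]
contact_force: [0.6, -0.9, 0.4]
finger_gap: 0.0731
```

```bash
python3 look.py scene | grep -v wheel; python3 est.py scene,top .4495 -.2695 .022 -30
```

```text
t 27.4 pos [0.5606 0.1253 0.2135] jaw yaw -30.3 zaxis [ 0. -0. -1.] gap 0.0731 F [ 0.6 -0.9  0.4] j [ 0.09  0.46  1.43 -0.    1.25  0.62]
delta units now [1.695 2.559 2.051] local now [ 0.0009 -0.0254  0.2135]
scene face n=3060 tilt(0=up,+ to +x) 1.2 off 0.0070
   spoke phase mod60: 0.4 strength 0.86
scene orange ang 2.6 maxr 0.062 n 63
scene green 144 (array([ 448.3, -268. ]), array([51.5, 49.2]), 59.5)
scene blue 1255 (array([ 545.3, -389. ]), array([ 62.7, 245.6]), 1.1)
top green 132 (array([ 450.5, -270.1]), array([47.5, 49.5]), 61.1)
top blue 1175 (array([ 545. , -395.9]), array([ 56.6, 253.3]), 0.8)
t 27.5 pos [0.5605 0.1253 0.2131] jaw yaw -30.1 zaxis [-0. -0. -1.] gap 0.0735 F [-0.1 -0.2 -0.1] j [ 0.09  0.46  1.43 -0.    1.25  0.61]
turn tool z units -0.003 (alt 3.997)
delta units after turn [2.026 7.948 3.822]
delta units now [2.043 7.942 3.824] local now [ 0.0008 -0.0254  0.2131]
```

Request:
drive_tool([
  [0.17,0.662,0,0,0,0,0.8],
  [0.17,0.662,0,0,0,0,0.8],
  [0.17,0.662,0,0,0,0,0.8],
  [0.17,0.662,0,0,0,0,0.8],
  [0.17,0.662,0,0,0,0,0.8],
  [0.17,0.662,0,0,0,0,0.8],
  [0.17,0.662,0,0,0,0,0.8],
  [0.17,0.662,0,0,0,0,0.8],
  [0.17,0.662,0,0,0,0,0.8],
  [0.17,0.662,0,0,0,0,0.8],
  [0.17,0.662,0,0,0,0,0.8],
  [0.17,0.662,0,0,0,0,0.8],
])

```text
time: 28.7
position: [0.4478, -0.2704, 0.2133]
tool_rot: [-0.0, 0.966, -0.26, -0.0]
contact_force: [0.5, -0.7, -1.0]
finger_gap: 0.0734
```

Request:
drive_tool([
  [0,0,0.7,0,0,0,0.8],
  [0,0,0.7,0,0,0,0.8],
  [0,0,0.6,0,0,0,0.8],
  [0,0,0,0,0,0,0.8],
  [0,0,0,0,0,0,0.8],
])

```text
time: 29.2
position: [0.4485, -0.2693, 0.1137]
tool_rot: [-0.0, 0.965, -0.261, -0.0]
contact_force: [0.7, 0.0, 1.2]
finger_gap: 0.0735
```

```bash
python3 est.py scene .4495 -.2692 .022 -30
```

```text
scene green 136 (array([ 448.3, -268.9]), array([50.5, 49.2]), 58.8)
scene blue 1259 (array([ 545.9, -388.7]), array([ 65. , 245.7]), 1.6)
t 29.2 pos [ 0.4491 -0.2696  0.1146] jaw yaw -30.2 zaxis [ 0.001 -0.001 -1.   ] gap 0.0734 F [ 1.  -0.6  0.8] j [-0.69  0.48  1.7  -0.    0.96 -0.16]
turn tool z units -0.005 (alt 3.995)
delta units after turn [ 0.002 -0.011  1.853]
delta units now [-1.000e-03 -1.200e-02  1.853e+00] local now [-0.0417 -0.4336  0.1146]
```

Request:
drive_tool([
  [0,0,0.5,0,0,0,0.75],
  [0,0,0.5,0,0,0,0.75],
  [0,0,0.5,0,0,0,0.75],
  [0,0,0.36,0,0,0,0.75],
  [0,0,0,0,0,0,0.75],
  [0,0,0,0,0,0,0.4],
  [0,0,0,0,0,0,0.4],
  [0,0,0,0,0,0,0.4],
  [0,0,0,0,0,0,0.4],
  [0,0,0,0,0,0,0.4],
])

```text
time: 30.25
position: [0.4492, -0.2698, 0.0219]
tool_rot: [0.001, 0.965, -0.261, 0.001]
contact_force: [-1.0, 0.1, 7.5]
finger_gap: 0.0499
```

Request:
drive_tool([
  [0,0,-0.3,0,0,0,0.4],
  [0,0,-0.6,0,0,0,0.4],
  [0,0,-0.6,0,0,0,0.4],
  [0,0,-0.7,0,0,0,0.4],
  [0,0,-0.7,0,0,0,0.4],
  [0,0,-0.7,0,0,-0.15,0.4],
  [0,0,0,0,0,-0.15,0.4],
  [0,0,0,0,0,-0.15,0.4],
  [0,0,0,0,0,0,0.4],
  [0,0,0,0,0,0,0.4],
])

```text
time: 31.25
position: [0.4482, -0.269, 0.2005]
tool_rot: [0.0, 0.996, -0.089, -0.0]
contact_force: [-0.4, 1.2, -1.0]
finger_gap: 0.0501
```

```bash
python3 - <<'E'
from m import *
delta(fromr([.0006,.0265,.104]),-9.9)
E
```

```text
t 31.2 pos [ 0.4482 -0.269   0.2005] jaw yaw -10.2 zaxis [-0. -0. -1.] gap 0.0501 F [-0.4  1.2 -1. ] j [-0.69  0.38  1.6  -0.    1.17 -0.51]
turn tool z units -0.007 (alt 3.993)
delta units after turn [ 0.85  -9.194  1.929]
delta units now [ 0.801 -9.198  1.929] local now [-0.0427 -0.4331  0.2005]
```

Request:
drive_tool([
  [0,0,0,0,0,-0.007,0.4],
  [0.077,-0.836,0,0,0,0,0.4],
  [0.077,-0.836,0,0,0,0,0.4],
  [0.077,-0.836,0,0,0,0,0.4],
  [0.077,-0.836,0,0,0,0,0.4],
  [0.077,-0.836,0,0,0,0,0.4],
  [0.077,-0.836,0,0,0,0,0.4],
  [0.077,-0.836,0,0,0,0,0.4],
  [0.077,-0.836,0,0,0,0,0.4],
  [0.077,-0.836,0,0,0,0,0.4],
  [0.077,-0.836,0,0,0,0,0.4],
  [0.077,-0.836,0,0,0,0,0.4],
])

```text
time: 32.45
position: [0.5678, 0.1787, 0.2001]
tool_rot: [0.0, 0.996, -0.085, -0.0]
contact_force: [1.3, 0.0, -1.4]
finger_gap: 0.0501
```

Request:
drive_tool([
  [0,0,0.5,0,0,0,0.4],
  [0,0,0.5,0,0,0,0.4],
  [0,0,0.3,0,0,0,0.4],
  [0,0,0,0,0,0,0.4],
  [0,0,0,0,0,0,0.4],
])

```text
time: 32.95
position: [0.5678, 0.1769, 0.1355]
tool_rot: [0.0, 0.996, -0.085, -0.0]
contact_force: [1.2, -0.1, -1.0]
finger_gap: 0.0501
```

```bash
python3 - <<'E'
from m import *
delta(fromr([.0006,.0265,.104]),-9.9)
E
```

```text
t 33.0 pos [0.5678 0.1769 0.1355] jaw yaw -9.8 zaxis [-0. -0. -1.] gap 0.0501 F [ 1.2 -0.1 -1. ] j [ 0.17  0.57  1.47 -0.    1.1   0.34]
turn tool z units 0.003 (alt -3.997)
delta units after turn [0.026 0.003 0.63 ]
delta units now [0.026 0.003 0.63 ] local now [-0.0007  0.0267  0.1355]
```

Request:
drive_tool([
  [0.026,0.003,0.25,0,0,0.003,0.4],
  [0,0,0.2,0,0,0,0.4],
  [0,0,0.12,0,0,0,0.4],
  [0,0,0.05,0,0,0,0.4],
  [0,0,0.03,0,0,0,0.4],
  [0,0,0,0,0,0,0.4],
])

```text
time: 33.55
position: [0.5686, 0.1764, 0.1038]
tool_rot: [0.0, 0.996, -0.086, -0.0]
contact_force: [-3.7, -1.8, 6.0]
finger_gap: 0.0503
```

Request:
drive_tool([
  [0,0,0,0,0,0,0.6],
  [0,0,0,0,0,0,0.7],
  [0,0,0,0,0,0,0.8],
  [0,0,0,0,0,0,0.8],
  [0,0,-0.3,0,0,0,0.8],
  [0,0,-0.7,0,0,0,0.8],
  [0,0,-0.7,0,0,0,0.8],
  [-0.8,0,-0.5,0,0,0,0.6],
  [-0.9,0.4,0,0,0,0,0.6],
  [-0.9,0.6,0,0,0,0,0.6],
  [-0.9,0.6,0,0,0,0,0.6],
  [0,0,0,0,0,0,0.6],
])

```text
time: 34.75
position: [0.3834, 0.1295, 0.2117]
tool_rot: [0.001, 0.996, -0.086, -0.003]
contact_force: [0.3, 0.5, -0.4]
finger_gap: 0.0552
```

```bash
python3 look.py scene,top |grep -v wheel; python3 - <<'E'
from deck import *
for n in ['scene','top']:
    im=cv2.imread(f'pics/{n}_l.png');d=np.load(f'{n}_l.npy'); deck(n,im,d)
    r,c=np.mgrid[:480,:640]; W=at_depth(n,r,c,d); L=tor(W)
    m=(d>0)&(abs(W[...,0]-.546)<.05)&(abs(W[...,1]+.39)<.06)&(abs(W[...,2]-.036)<.004); print(n,'rib',m.sum(),rect(W[m]))
    m=(d>0)&(abs(W[...,0]-.546)<.08)&(abs(W[...,1]+.39)<.16)&(abs(W[...,2]-.008)<.003)&colmask(im,'blue'); print(n,'plate',m.sum(),rect(W[m]))
    bl=(d>0)&(abs(L[...,0])<.04)&(abs(abs(L[...,1])-.117)<.02)&(abs(W[...,2]-.106)<.005)
    for s in (-1,1):
        Q=L[bl&(L[...,1]*s>0)]; print(n,'block',s,rect(Q) if len(Q) else None)
a=cv2.imread('pics/top_l.png')[180:300,180:420]; b=cv2.imread('pics/scene_l.png')[230:370,230:470]; cv2.imwrite('pics/c3.png',cv2.resize(np.vstack([a,b]),None,fx=2.2,fy=2.2))
E
```

```text
t 34.8 pos [0.3834 0.1295 0.2117] jaw yaw -9.8 zaxis [-0.007 -0.001 -1.   ] gap 0.0552 F [ 0.3  0.5 -0.4] j [ 0.14  0.16  1.87 -0.    1.12  0.31]
delta units now [4.212 2.463 1.993] local now [-0.1744 -0.0514  0.2117]
scene face n=1936 tilt(0=up,+ to +x) 2.3 off 0.0079
   spoke phase mod60: -0.0 strength 0.86
scene orange ang 2.3 maxr 0.063 n 66
top face n=2067 tilt(0=up,+ to +x) 0.0 off 0.0073
   spoke phase mod60: 0.9 strength 0.81
top orange ang 0.4 maxr 0.062 n 15
scene red ON local (array([  3.1, -76.1]), array([47.2, 54. ]), 88.4) z [0.1025 0.1059]
scene yellow ON local (array([  4. , -24.2]), array([47.7, 53. ]), 89.5) z [0.1023 0.1062]
scene green ON local (array([ 2.4, 27.3]), array([47.6, 54.6]), 89.8) z [0.1022 0.1064]
scene rib 127 (array([ 546.2, -395.1]), array([62.6, 18.2]), 89.7)
scene plate 1220 (array([ 545.1, -394. ]), array([ 60.1, 253. ]), 0.7)
scene block -1 (array([  -0.2, -111. ]), array([52.5, 27.7]), 0.3)
scene block 1 (array([ -0.4, 117.7]), array([52.2, 18.8]), 0.1)
top red ON local (array([  2.5, -77.1]), array([45.7, 49.6]), 89.8) z [0.1032 0.1072]
top yellow ON local (array([  2.2, -26.1]), array([43.8, 50.1]), 89.7) z [0.1023 0.1066]
top green ON local (array([ 1.9, 24. ]), array([50.1, 46.6]), 0.8) z [0.1025 0.1063]
top rib 120 (array([ 544.2, -395.2]), array([61.9, 14.2]), 89.5)
top plate 1118 (array([ 545.9, -395.8]), array([ 53.6, 248.7]), 0.8)
top block -1 (array([   1.5, -110.4]), array([26.9, 50.7]), 89.8)
top block 1 (array([  2. , 116.9]), array([50. , 18.6]), 0.3)
```

View pics/c3.png

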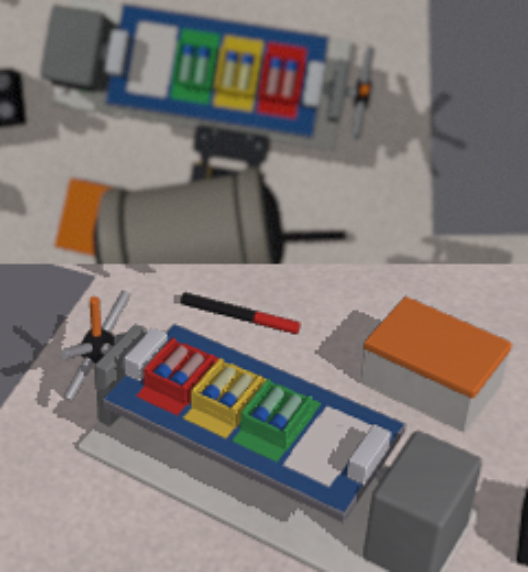

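The crops show red, yellow and green seated squarely on their own seats, the white seat empty, the orange spoke upright, and the pen and tip box undisturbed. Next is the cover, with its rib at about (0.545, -0.395) and yaw 0.8°.

```bash
cat > tilt.py <<'E'
from m import *
def tilt(n,im,d):
    r,c=np.mgrid[:480,:640]; W=at_depth(n,r,c,d); L=tor(W)
    m=(d>0)&(abs(L[...,1])<.10)&(abs(L[...,0])>.033)&(abs(L[...,0])<.056)&(abs(W[...,2]-.082)<.008)
    P=L[m]; A=np.c_[P[:,0],P[:,1],np.ones(len(P))]; k=np.ones(len(P),bool)
    for _ in range(4):
        s=np.linalg.lstsq(A[k],P[k,2],rcond=None)[0]; k=abs(A@s-P[:,2])<.003
    print(n,'tilt deg (+ = towards +x) %.2f'%-np.degrees(s[0]),'along y %.2f'%np.degrees(s[1]),'z0 %.4f'%s[2],(P[k,0]>0).sum(),(P[k,0]<0).sum())
E
python3 - <<'E'
from tilt import *
for n in ['scene','top']: tilt(n,cv2.imread(f'pics/{n}_l.png'),np.load(f'{n}_l.npy'))
delta([.5453,-.395,.030],.75)
E
```

```text
scene tilt deg (+ = towards +x) 0.58 along y 0.04 z0 0.0828 831 503
top tilt deg (+ = towards +x) 0.44 along y 0.06 z0 0.0827 542 548
t 34.9 pos [0.3903 0.1309 0.2135] jaw yaw -9.9 zaxis [ 0.002  0.    -1.   ] gap 0.0550 F [ 1.2  0.1 -0.3] j [ 0.14  0.16  1.86 -0.    1.12  0.31]
turn tool z units -0.236 (alt 3.764)
delta units after turn [ 2.963 10.557  3.67 ]
delta units now [4.853 9.831 3.673] local now [-0.1679 -0.0489  0.2135]
```

Request:
drive_tool([
  [0,0,0,0,0,-0.118,0.5],
  [0,0,0,0,0,-0.118,0.5],
  [0.212,0.754,0,0,0,0,0.5],
  [0.212,0.754,0,0,0,0,0.5],
  [0.212,0.754,0,0,0,0,0.5],
  [0.212,0.754,0,0,0,0,0.5],
  [0.212,0.754,0,0,0,0,0.5],
  [0.212,0.754,0,0,0,0,0.5],
  [0.212,0.754,0,0,0,0,0.5],
  [0.212,0.754,0,0,0,0,0.5],
  [0.212,0.754,0,0,0,0,0.5],
  [0.212,0.754,0,0,0,0,0.5],
], newtons=40)

```text
time: 36.05
position: [0.5034, -0.2471, 0.2126]
tool_rot: [0.0, 1.0, 0.007, 0.001]
contact_force: [0.5, -0.5, -0.6]
finger_gap: 0.0456
```

Request:
drive_tool([
  [0.212,0.754,0,0,0,0,0.5],
  [0.212,0.754,0,0,0,0,0.5],
  [0.212,0.754,0,0,0,0,0.5],
  [0.212,0.754,0,0,0,0,0.5],
  [0,0,0.7,0,0,0,0.5],
  [0,0,0.7,0,0,0,0.5],
  [0,0,0,0,0,0,0.5],
  [0,0,0,0,0,0,0.5],
])

```text
time: 36.85
position: [0.5467, -0.3952, 0.1426]
tool_rot: [-0.0, 1.0, 0.007, -0.0]
contact_force: [0.1, -0.6, 0.8]
finger_gap: 0.0458
```

```bash
python3 est.py scene,top .5453 -.395 .03 .75; python3 - <<'E'
from m import *
n='scene'; d=np.load('scene_l.npy'); im=cv2.imread('pics/scene_l.png'); r,c=np.mgrid[:480,:640]; W=at_depth(n,r,c,d)
m=(d>0)&(abs(W[...,0]-.546)<.05)&(abs(W[...,1]+.39)<.06)&(abs(W[...,2]-.036)<.004); print(n,'rib',m.sum(),rect(W[m]))
E
```

```text
scene blue 1249 (array([ 545.8, -388.4]), array([ 62.3, 242.8]), 0.8)
top blue 763 (array([ 545.2, -353.6]), array([ 57.4, 170. ]), 1.6)
t 37.0 pos [ 0.5472 -0.3956  0.1451] jaw yaw 0.8 zaxis [ 0.003 -0.003 -1.   ] gap 0.0457 F [-0.1  0.8  1. ] j [-0.74  0.7   1.2   0.    1.24 -0.75]
turn tool z units 0.001 (alt -3.999)
delta units after turn [-0.038 -0.013  2.302]
delta units now [-0.045 -0.019  2.302] local now [ 0.0764 -0.541   0.1451]
scene rib 127 (array([ 545.3, -396.1]), array([18.1, 60.2]), 0.6)
```

Request:
drive_tool([
  [-0.03,0,0.5,0,0,0,0.5],
  [0,0,0.5,0,0,0,0.5],
  [0,0,0.6,0,0,0,0.5],
  [0,0,0.5,0,0,0,0.5],
  [0,0,0.17,0,0,0,0.5],
  [0,0,0,0,0,0,0.5],
  [0,0,0,0,0,0,0.1],
  [0,0,0,0,0,0,0.05],
  [0,0,0,0,0,0,0.05],
  [0,0,0,0,0,0,0.05],
  [0,0,0,0,0,0,0.05],
  [0,0,0,0,0,0,0.05],
])

```text
time: 38.15
position: [0.5446, -0.395, 0.0302]
tool_rot: [0.0, 1.0, 0.007, 0.0]
contact_force: [-0.1, 1.1, 5.3]
finger_gap: 0.0157
```

```bash
python3 - <<'E'
from m import *
delta([.5453,-.395,.030],.75)
E
```

```text
t 38.1 pos [ 0.5446 -0.395   0.0302] jaw yaw 0.8 zaxis [ 0.001 -0.001 -1.   ] gap 0.0157 F [-0.1  1.1  5.3] j [-0.74  0.82  1.3  -0.    1.02 -0.75]
turn tool z units 0.001 (alt -3.999)
delta units after turn [ 0.014 -0.001  0.003]
delta units now [ 0.014 -0.001  0.003] local now [ 0.0737 -0.5409  0.0302]
```

Request:
drive_tool([
  [0,0,-0.3,0,0,0,0.05],
  [0,0,-0.5,0,0,0,0.05],
  [0,0,-0.6,0,0,0,0.05],
  [0,0,-0.7,0,0,0,0.05],
  [0,0,-0.7,0,0,0,0.05],
  [0,0,-0.7,0,0,0,0.05],
  [0,0,-0.4,0,0,0.118,0.05],
  [0,0,0,0,0,0.118,0.05],
  [0,0,0,0,0,0,0.05],
  [0,0,0,0,0,0,0.05],
])

```text
time: 39.15
position: [0.5439, -0.3945, 0.2239]
tool_rot: [-0.0, 0.996, -0.085, -0.001]
contact_force: [-0.4, -0.3, -2.5]
finger_gap: 0.0158
```

```bash
python3 - <<'E'
from m import *
delta(fromr([.0006,0.0003,.137]),-9.9)
n='scene'; im,d=vision.get_image(n); r,c=np.mgrid[:480,:640]; W=at_depth(n,r,c,d)
m=(d>0)&colmask(im,'blue')&(abs(W[...,2]-.202)<.03)&(abs(W[...,1]+.39)<.2)&(abs(W[...,0]-.54)<.08); P=W[m]; print(m.sum(),rect(P))
A=np.c_[P[:,:2],np.ones(len(P))]; s=np.linalg.lstsq(A,P[:,2],rcond=None)[0]; print('slopes deg',np.degrees(s[:2]).round(2))
E
```

```text
t 39.1 pos [ 0.5439 -0.3945  0.2239] jaw yaw -9.7 zaxis [-0.001  0.001 -1.   ] gap 0.0158 F [-0.4 -0.3 -2.5] j [-0.74  0.64  1.09 -0.    1.42 -0.57]
turn tool z units 0.004 (alt -3.996)
delta units after turn [ -1.465 -10.812   1.738]
delta units now [ -1.427 -10.816   1.749] local now [ 0.0729 -0.5404  0.2239]
1172 (array([ 545.4, -393.7]), array([252.6,  59.2]), 80.8)
slopes deg [-0.49  0.16]
```

Request:
drive_tool([
  [-0.098,-0.721,0,0,0,0.004,0.05],
  [-0.098,-0.721,0,0,0,0,0.05],
  [-0.098,-0.721,0,0,0,0,0.05],
  [-0.098,-0.721,0,0,0,0,0.05],
  [-0.098,-0.721,0,0,0,0,0.05],
  [-0.098,-0.721,0,0,0,0,0.05],
  [-0.098,-0.721,0,0,0,0,0.05],
  [-0.098,-0.721,0,0,0,0,0.05],
  [-0.098,-0.721,0,0,0,0,0.05],
  [-0.098,-0.721,0,0,0,0,0.05],
  [-0.098,-0.721,0,0,0,0,0.05],
  [-0.098,-0.721,0,0,0,0,0.05],
])

```text
time: 40.4
position: [0.5611, 0.0429, 0.2238]
tool_rot: [0.0, 0.996, -0.087, -0.001]
contact_force: [0.5, 1.0, -3.0]
finger_gap: 0.0157
```

Request:
drive_tool([
  [-0.098,-0.721,0,0,0,0,0.05],
  [-0.098,-0.721,0,0,0,0,0.05],
  [-0.098,-0.721,0,0,0,0,0.05],
  [0,0,0.5,0,0,0,0.05],
  [0,0,0.5,0,0,0,0.05],
  [0,0,0.35,0,0,0,0.05],
  [0,0,0,0,0,0,0.05],
  [0,0,0,0,0,0,0.05],
  [0,0,0,0,0,0,0.05],
])

```text
time: 41.3
position: [0.5666, 0.1505, 0.158]
tool_rot: [-0.0, 0.996, -0.087, 0.001]
contact_force: [0.3, 0.4, -2.2]
finger_gap: 0.0159
```

```bash
python3 - <<'E'
from m import *
delta(fromr([.0007,0.0006,.137]),-9.9)
for n in ['scene','top']:
    im,d=vision.get_image(n); r,c=np.mgrid[:480,:640]; W=at_depth(n,r,c,d); L=tor(W)
    m=(d>0)&colmask(im,'blue')&(abs(W[...,2]-.131)<.008)&(abs(L[...,1])<.2)&(abs(L[...,0])<.08)
    if m.sum()>30: print(n,m.sum(),rect(L[m]),np.median(W[m][:,2]))
    if n=='scene': cv2.imwrite('pics/s3.png',cv2.resize(im[200:380,230:470],None,fx=3,fy=3))
E
```

```text
t 41.3 pos [0.5666 0.1505 0.158 ] jaw yaw -10.0 zaxis [ 0.002  0.    -1.   ] gap 0.0159 F [ 0.3  0.4 -2.2] j [ 0.13  0.53  1.47 -0.    1.14  0.3 ]
turn tool z units -0.002 (alt 3.998)
delta units after turn [-0.038 -0.003  0.42 ]
delta units now [-0.039 -0.003  0.42 ] local now [0.0026 0.0004 0.158 ]
scene 1644 (array([4.2, 0.3]), array([ 58.1, 250.7]), 0.1) 0.13569741001323093
top 552 (array([  0.2, -24.3]), array([ 55. , 201.1]), 2.6) 0.1357475750127779
```

View pics/s3.png

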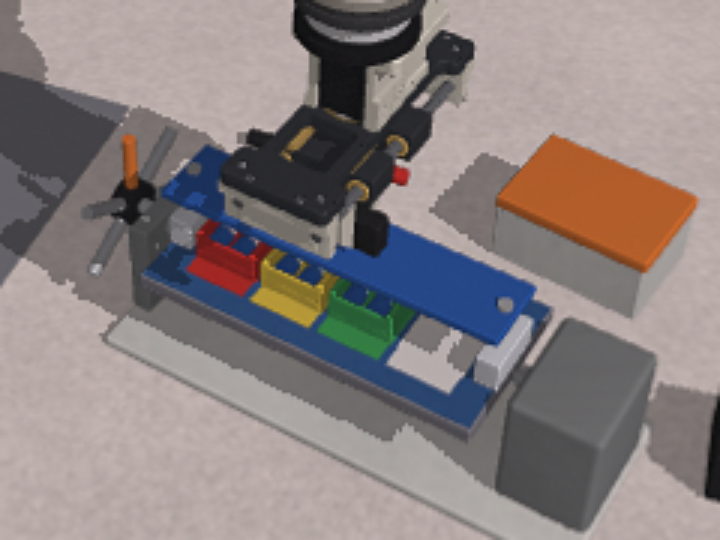

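The cover hovers square over the end blocks, with the carriers untouched. Lowering with a small x correction.

Request:
drive_tool([
  [-0.04,0,0.15,0,0,0,0.05],
  [0,0,0.15,0,0,0,0.05],
  [0,0,0.08,0,0,0,0.05],
  [0,0,0.04,0,0,0,0.05],
  [0,0,0,0,0,0,0.05],
  [0,0,0,0,0,0,0.05],
])

```text
time: 42.0
position: [0.5635, 0.1508, 0.1362]
tool_rot: [0.0, 0.996, -0.087, -0.0]
contact_force: [-3.6, -0.2, 3.9]
finger_gap: 0.0162
```

```bash
python3 - <<'E'
from m import *
delta(fromr([.0007,0.0006,.136]),-9.9)
E
```

```text
t 42.0 pos [0.5635 0.1508 0.1362] jaw yaw -10.0 zaxis [-0.001 -0.    -1.   ] gap 0.0162 F [-3.6 -0.2  3.9] j [ 0.13  0.55  1.51 -0.    1.09  0.31]
turn tool z units -0.003 (alt 3.997)
delta units after turn [ 0.024 -0.008  0.003]
delta units now [ 0.024 -0.008  0.003] local now [-0.0005  0.0002  0.1362]
```

Request:
drive_tool([
  [0,0,0,0,0,0,0.2],
  [0,0,0,0,0,0,0.3],
  [0,0,0,0,0,0,0.4],
  [0,0,0,0,0,0,0.4],
  [0,0,-0.3,0,0,0,0.4],
  [0,0,-0.6,0,0,0,0.4],
  [0,0,-0.7,0,0,0,0.4],
  [-0.5,0,-0.4,0,0,0,0.4],
  [-0.9,0,0,0,0,0,0.4],
  [-0.9,0,0,0,0,0,0.4],
  [-0.9,0,0,0,0,0,0.4],
  [0,0,0,0,0,0,0.4],
])

```text
time: 43.2
position: [0.4014, 0.1792, 0.2357]
tool_rot: [0.0, 0.996, -0.086, -0.002]
contact_force: [0.3, 1.3, 0.5]
finger_gap: 0.0368
```

```bash
cat > fin.py <<'E'
from tilt import *
for n in ['scene','top']:
    im,d=vision.get_image(n); r,c=np.mgrid[:480,:640]; W=at_depth(n,r,c,d); L=tor(W)
    m=(d>0)&(abs(W[...,2]-.114)<.004)&(abs(L[...,1])<.15)&(abs(L[...,0])<.05)&colmask(im,'blue')
    P=L[m]; print(n,'cover',m.sum(),rect(tor(at_z(n,*np.nonzero(m),.114))),rect(P)); A=np.c_[P[:,:2],np.ones(len(P))]; s=np.linalg.lstsq(A,P[:,2],rcond=None)[0]; print('  slopes deg x %.2f y %.2f z0 %.4f'%(-np.degrees(s[0]),np.degrees(s[1]),s[2]))
    k=(d>0)&(abs(W[...,2]-.142)<.004)&(abs(L[...,1])<.05)&(abs(L[...,0])<.03); print('  rib',rect(L[k]))
    e=(d>0)&(abs(W[...,2]-.082)<.005)&(abs(L[...,1])<.1)&(abs(L[...,0])<.08); q=L[e][:,0]; print('  deck x edges',np.percentile(q,[.5,99.5]).round(4))
    tilt(n,im,d); rotor(n,im,d,W)
    cv2.imwrite(f'pics/{n}_f.png',im)
a=cv2.imread('pics/top_f.png')[160:310,120:440]; b=cv2.imread('pics/scene_f.png')[210:370,200:520]
cv2.imwrite('pics/c4.png',cv2.resize(np.vstack([a,b]),None,fx=1.9,fy=1.9))
E
python3 fin.py
```

```text
scene cover 2218 (array([1.3, 0.1]), array([251.6,  59.9]), 89.7) (array([-0.4, -0.3]), array([252.,  61.]), 89.5)
  slopes deg x 0.91 y 0.03 z0 0.1141
  rib (array([-0.1, -0.4]), array([20.5, 61. ]), 1.7)
  deck x edges [-0.0622  0.0627]
scene tilt deg (+ = towards +x) 1.78 along y 0.06 z0 0.0838 860 4
scene face n=1203 tilt(0=up,+ to +x) 29.5 off 0.0318
scene wheel y -0.1719 {-115: 7, -105: 4, -65: 8, -55: 60, -45: 9, -5: 22, 5: 48, 45: 2, 55: 39, 65: 12, 105: 3, 115: 53, 125: 19, 175: 5}
   spoke phase mod60: 0.3 strength 0.86
scene orange ang 2.0 maxr 0.062 n 67
top cover 1639 (array([ 1.2, -0.6]), array([249.1,  55.9]), 89.7) (array([ 1.1, -0.3]), array([249.7,  55.7]), 89.7)
  slopes deg x 0.56 y -0.01 z0 0.1140
  rib (array([ 1.3, -2.6]), array([16. , 59.9]), 0.0)
  deck x edges [-0.0604  0.0628]
top tilt deg (+ = towards +x) 0.27 along y 0.16 z0 0.0830 515 502
top face n=832 tilt(0=up,+ to +x) -2.3 off 0.0094
top wheel y -0.1725 {-115: 10, -65: 4, -55: 38, -45: 8, -5: 9, 5: 9, 45: 4, 55: 45, 65: 5, 105: 1, 115: 2, 125: 1}
   spoke phase mod60: 0.8 strength 0.81
top orange ang -0.1 maxr 0.062 n 15
```

View pics/c4.png

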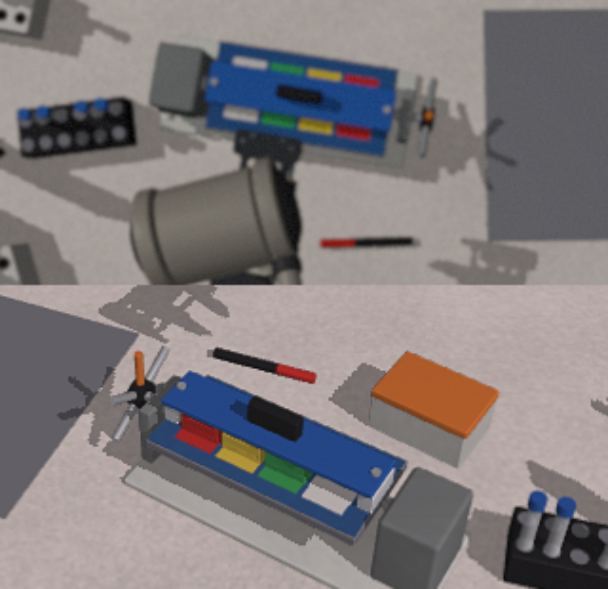

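The cover sits square and centred on the end blocks, within about 1 mm of the block positions in the same camera. The rotor is level within about 0.6°, and the pen, rack and tip box look undisturbed. Handing in.

```bash
python3 -c "
from h import *
print(finish_job())"
```

```text
the job is handed in; nothing more can be done
None
```

The job is handed in, at about 43 s of the 210 s allowed. I turned the rotor about 105° by its star wheel until the blue face was up. I then set the red, yellow and green carriers on their own seats and laid the cover on the end blocks. I found no white carrier in either camera view, so its seat is empty.

**Last checks:**
- **Rotor:** level within about 0.5° by fits to the open parts of the face before the cover went on. With the cover on, the cover slope was 0.6–0.9° and the top camera's face fit 0.3°.
- **Carriers:** square on their seats, and about 1–2 mm off centre at most. The worst reading was green, about 2 mm short along the axle in the top camera; the scene camera did not show it.
- **Cover:** within about 1–2 mm of centre, square within about 0.5°.
- **Bystanders:** the pen and tip box look undisturbed by eye in both views, and so does the tube rack. I did not measure them.

**Disagreements:**
- **Rotor tilt:** the scene camera's final tilt readings (1.8°, and 29.5° from a second fit) are not usable, because the cover hid most of the face. I did not rely on them.
- **Cameras:** the two cameras differ by about 1–3 mm across the axle.
- **Wheel grip:** while I was turning the wheel the grip slipped on the spoke a few times. I re-gripped and corrected it until the face was level.

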